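Press the check gauge onto the tilted gas nipple and hold it home

TASK

Check the pressure in the bench gas manifold: lift the hand-held gauge out of its stand, put its open socket squarely over the manifold's tilted nipple and press it along the nipple's axis past the snap until the sprung collar is fully down. Finish while still gripping the gauge and holding it pressed home against the collar's spring; do not let go. Leave the flask, the vial block and the jar where they stand.

Things in the scene. Friction and masses are not known exactly. Their poses are not given: they have to be found in the camera images.
- gauge: Hand-held check gauge, 106 mm tall, 0.20 to 0.33 kg, upright and loose in its stand. Origin: centre of its lower end; z up its axis; x, y square to the grip's sides. From below: round steel socket 42 mm wide (0-42 mm up), open below; grey square grip 30 x 30 mm (42-100 mm up; grip two flat sides at 70-75); dial 30 mm wide on top.
- gauge_mouth (a point): Centre of the gauge's open lower end (same point and axes as the gauge's origin). The bore: a funnel 28 mm wide at the mouth narrows to an 18 mm throat 7 to 9 mm in, then widens to 26 mm, up to 36 mm in.
- stand: Fixed square aluminium stand 90 x 90 x 30 mm with one round pocket 47 mm wide and 14 mm deep in the middle of its top, in which the gauge stands. Origin: centre of its underside, on the bench.
- manifold: Fixed flat aluminium block 130 x 110 x 36 mm with short brass side ports; origin: centre of its underside, on the bench. Out of its top rises a round boss 52 mm in diameter that leans 25 degrees from vertical toward the block's -x side, with the nipple on top of it.
- nipple_tip (a point): Centre of the nipple's free end; its z axis points outward along the nipple. A brass stem 15 mm wide; the tip is 30 mm above the boss, 18 mm above the free collar. Four sprung steel balls 13 mm below the tip, 22 mm across, snap behind the socket's throat: the push peaks near 10 to 15 N, 7 to 9 mm before home, then drops.
- nipple_seat (a point): Point on the nipple's axis, 28 mm below the tip (2 mm above the boss), with the same axes: the centre of the gauge's mouth comes here when the gauge is fully home.
- collar (a joint): Sprung dark steel collar 39 mm in diameter round the foot of the nipple, pushed down by the rim of the gauge's mouth: 0 when free, 0.010 m when fully down. The spring pushes back with 4 N at first and 12 N when fully down; if let go, the gauge rises and the collar springs back to about half.
- flask: Bystander: round-bottom glass flask 95 mm in diameter with foil-covered neck, 162 mm tall, on a cork ring; loose. Origin: centre of its underside.
- vial_block: Bystander: aluminium block 160 x 50 x 30 mm with three glass vials standing to 68 mm; loose. Origin: centre of its underside.
- reagent_jar: Bystander: amber glass jar 56 mm in diameter, 75 mm tall, white cap; loose. Origin: centre of its underside.
Things that resemble listed ones, but are neither listed nor needed, are in the scene too. What is shaped like the manifold but blue or pink is not meant.

How it is judged:
On the way, in this order (a step that is already met when the one before it is completed fails the run):
1. the gauge is gripped and lifted clear of its stand (height (world z) of gauge above 0.05 m and contact force between the fingers and gauge above 1 N), for 0.1 s.
2. the gauge is pressed squarely onto the nipple, past the snap (value of joint collar above 0.008 m and distance between gauge_mouth and nipple_seat below 0.005 m and angle between the z axis of gauge and the z axis of nipple_seat, either way round below 0.12 rad), for 0.2 s.
At the end, for the whole second after the job is handed in: The fingers still grip the gauge (over 2 N) and hold it still on the nipple: collar down by more than 8 of its 10 mm and pushed by the gauge itself with over 5 N, mouth centre within 5 mm of the seat point, axes within 0.12 rad (all of step 2 and contact force between the fingers and gauge above 2 N and contact force between gauge and collar above 5 N and linear speed of gauge below 0.03 m/s); the arm keeps its last pose, push and grip.
It fails at once if the flask, vial block or jar is pushed more than 20 mm from its place (distance of any of flask, vial_block, reagent_jar from where it was at the start of the episode above 0.02 m).
It fails at once if the flask or jar is tipped (angle between any of flask, reagent_jar's own z axis and vertical above 0.4 rad).
It also fails if it takes over 38 s, if anything falls off the work surface, if the arm or the gripper's body presses on something with over 40 N, if the wrist force passes 120 N, or if a joint passes its speed limit or range.

ROBOT

A 7-joint arm with a two-finger parallel gripper is mounted at the origin on the work surface. World frame = base frame: x ahead of the robot, y to its left, z up, the work surface at z = 0. Lengths are in m, angles in rad, forces in N, time in s.
With the tool pointing down it reaches from about 0.4 to 0.85 m from the base axis. Payload 4.5 kg.
Tool frame: the origin (TCP) lies midway between the tips of the shut fingers; the grasp point (between the pads) lies 19 mm behind it; z points along the fingers, x is the direction in which the jaws open and shut, and the axes are right-handed (so a half turn about z gives the same grasp; the last joint's range is limited). The gripper opens to 88 mm and grips with 3 to 60 N. Pads are 18 mm wide; open, the fingers measure 123 mm over their backs; the gripper's body (75 mm by 187 mm) begins 45 mm behind the grasp point.
Start: joints at [-1.198, 0.689, -0.195, 1.565, 0.157, 0.902, -0.215], TCP at [0.208, 0.59, 0.203] pointing down, gripper open.
Joint ranges: [-3.01, 3.01], [-0.46, 2.08], [-1.47, 1.51], [0.13, 2.56], [-1, 4.14], [0.04, 2.09], [-2.66, 2.66]. Speed limits (rad/s): [2.57, 2.57, 3.14, 3.14, 3.14, 3.14, 3.14].

INTERFACE

Orientations are given as a unit quaternion [x, y, z, w].
In Python, from plant import r gives the robot as it stands. The module is installed in compiled form; this text tells all that it offers.
- The arm moves only by the tool play_rows, never from a script. Its argument "increments" is a list of rows, each a list of 7 numbers: the opening, from 0 (shut) to 1 (fully open), then the shift along the tool's x, y, z in mm, then the turn, a rotation vector about the tool's x, y, z in rad. In form: [[hand, dx, dy, dz, wx, wy, wz], ...]. A call has exactly 8 rows; each row shifts and turns the pose as measured when the row begins, along the tool's axes as they then stand; what a row does not reach is not made up. A row lasts 1/8 s, in which the tool goes at most 62.5 mm and 10.7 degrees, less where a joint would pass 70% of its speed; a pose out of reach is approached as far as the arm can. A call is refused whole if a number of a shift passes 62.5 or a number of a turn 0.188, either way. A call with a gripper value outside its range is refused whole. The fingers move at their own pace and stop on an object; "grip_force" is the grip in N (left out, the last holds). Time passes only in rows, so rows that do not move let the fingers close, or fill a call up. It gives the time, the measured TCP pose, the force and the opening at its end, in the units of the state.
- r.get_state(): the state, without advancing time (a new reading comes with each control period).
- r.snapshot(name): name is "side" or "top" or "wrist"; returns the picture (420x560x3 uint8, red, green, blue); there is no depth.
- r.get_calibration(name): a dict with "fx", "fy", "cx", "cy" (pixels), "R" (3x3) and "t" (3): a world point X has camera coordinates R X + t. Camera axes: x right, y down, z forward; pixel columns grow to the right and rows downward; lengths in m; the calibration is good to about 2 mm. A picture is of the moment at which its call begins: read the wrist's pose just before it. get_calibration takes no time and is no camera call; for the wrist camera it gives the pose at the moment of the call.
- r.finish_job(): hands the job in, once; it reports no verdict.
The state is a dict: "clock": time; "q": joint angles; "qd": joint speeds; "joint_torque": joint torques, N m; "tool_pos": TCP position; "eef_rot": TCP orientation; "contact_force": force on the tool from outside, world axes, zero at the start; "moment": the same for the moment, N m; "opening": opening from 0.0 (shut) to 1.0 (fully open).
Only numpy, scipy, OpenCV 4.12 (cv2) and the standard library are available. Lean on these libraries where they do the work, as an engineer would, in place of code of your own. Each camera call takes 0.05 s, during which the arm holds its last target.

## Working session

There is one attempt and no reset: what is moved stays moved. The work goes in short steps, Python scripts to look and compute and a tool call to move; the robot and the scene stay as the last step left them, time stands still between calls to the robot, and variables do not carry over. Pictures are saved under pics/ and viewed, and the job is handed in when it is done.

Besides the shell and the picture viewer there is one more tool, called after "Request:" by a JSON object that holds its "op" and its "data", one argument or row to a line. play_rows: Moves the arm, as the interface text tells. Its arguments: {"type":"object","properties":{"increments":{"type":"array"},"grip_force":{"type":"number"}},"required":["increments"]}

```bash
mkdir -p pics
python3 - <<'E'
from plant import r
import cv2, numpy as np
s=r.get_state(); print({k:np.round(v,3).tolist() for k,v in s.items()})
for n in ["side","top","wrist"]:
    c=r.get_calibration(n); print(n,{k:np.round(v,4).tolist() for k,v in c.items()})
    im=r.snapshot(n); cv2.imwrite(f"pics/{n}0.png",im[:,:,::-1])
E
```

```text
{'clock': 0.0, 'q': [-1.198, 0.69, -0.195, 1.566, 0.157, 0.903, -0.215], 'qd': [0.002, -0.0, 0.001, 0.002, -0.002, 0.001, 0.0], 'joint_torque': [-0.0, -52.757, -1.267, -15.343, -0.053, 0.007, 0.0], 'tool_pos': [0.208, 0.589, 0.202], 'eef_rot': [0.816, 0.578, -0.001, 0.001], 'contact_force': [-0.027, 0.319, -0.231], 'moment': [0.05, -0.025, 0.039], 'opening': 0.996}
side {'fx': 455.1477, 'fy': 455.1477, 'cx': 289.4406, 'cy': 211.9886, 'R': [[-0.9969, -0.0783, 0.0079], [-0.0641, 0.7499, -0.6584], [0.0456, -0.6569, -0.7526]], 't': [0.5477, 0.1459, 1.0014]}
top {'fx': 423.2102, 'fy': 423.2102, 'cx': 284.4188, 'cy': 213.3863, 'R': [[0.0048, -0.9999, -0.015], [-0.9881, -0.0024, -0.1538], [0.1538, 0.0156, -0.988]], 't': [-0.0653, 0.5655, 0.9889]}
wrist {'fx': 330.6362, 'fy': 330.6362, 'cx': 284.81, 'cy': 210.0561, 'R': [[0.3314, 0.9435, -0.0013], [0.9097, -0.3191, 0.2658], [0.2504, -0.0892, -0.964]], 't': [-0.6239, -0.0364, 0.389]}
```

View pics/side0.png

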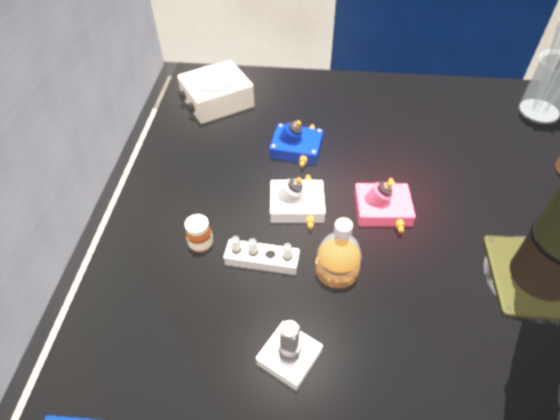

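View pics/top0.png

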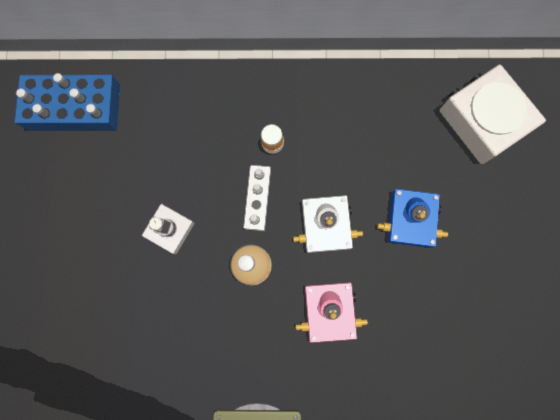

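View pics/wrist0.png

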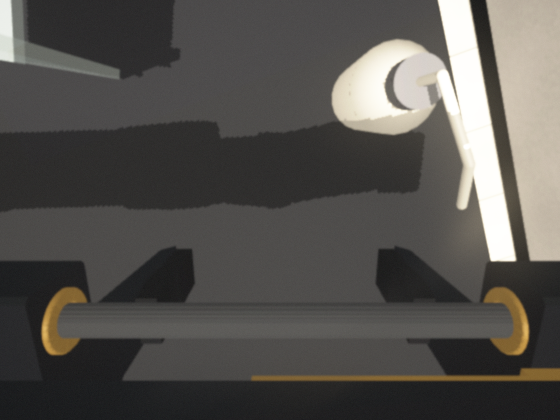

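Run:
```python
import cv2, numpy as np
t=cv2.imread("pics/top0.png"); s=cv2.imread("pics/side0.png")
a=cv2.resize(t[180:270,280:370],(400,400),interpolation=cv2.INTER_CUBIC)
b=cv2.resize(t[190:270,130:210],(400,400),interpolation=cv2.INTER_CUBIC)
c=cv2.resize(s[160:240,255:335],(400,300*400//300),interpolation=cv2.INTER_CUBIC)
d=cv2.resize(s[310:390,250:330],(400,400),interpolation=cv2.INTER_CUBIC)
o=np.vstack([np.hstack([a,b]),np.hstack([c,d])])
cv2.imwrite("pics/crop0.png",cv2.resize(o,(600,600)))
```

```text
(no output)
```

View pics/crop0.png

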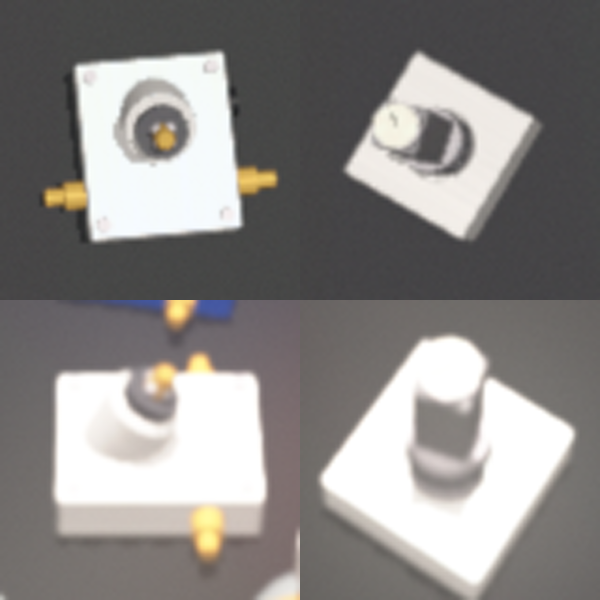

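```bash
cat > h.py <<'E'
import numpy as np, cv2
from plant import r
from scipy.spatial.transform import Rotation as Ro
def ray(c,uv):
    R=np.array(c["R"]);t=np.array(c["t"])
    d=R.T@np.array([(uv[0]-c["cx"])/c["fx"],(uv[1]-c["cy"])/c["fy"],1.]); o=-R.T@t
    return o,d/np.linalg.norm(d)
def onz(c,uv,z):
    o,d=ray(c,uv); return o+d*(z-o[2])/d[2]
def tri(rays):
    A=np.zeros((3,3));b=np.zeros(3)
    for o,d in rays:
        P=np.eye(3)-np.outer(d,d);A+=P;b+=P@o
    p=np.linalg.solve(A,b); return p,[np.linalg.norm((np.eye(3)-np.outer(d,d))@(p-o)) for o,d in rays]
def proj(c,X):
    p=np.array(c["R"])@X+np.array(c["t"]); return np.array([c["fx"]*p[0]/p[2]+c["cx"],c["fy"]*p[1]/p[2]+c["cy"]])
def st():
    s=r.get_state(); return s,np.array(s["tool_pos"]),Ro.from_quat(s["eef_rot"])
E
python3 - <<'E'
from h import *
T=r.get_calibration("top");S=r.get_calibration("side")
t=cv2.imread("pics/top0.png")
print("cams",-np.array(T["R"]).T@T["t"],-np.array(S["R"]).T@S["t"])
hsv=cv2.cvtColor(t,cv2.COLOR_BGR2HSV)
m=((hsv[...,2]>150)&(hsv[...,1]<60)).astype(np.uint8)
cs,_=cv2.findContours(m,cv2.RETR_EXTERNAL,cv2.CHAIN_APPROX_NONE)
for c in cs:
    if cv2.contourArea(c)<300: continue
    (u,v),_,_=q=cv2.minAreaRect(c)
    if v<60: continue
    for z in (0.03,0.036):
        P=np.array([onz(T,p,z) for p in cv2.boxPoints(q)])
        e=P[1]-P[0];f=P[2]-P[1]
        print(np.round((u,v),1),z,"ctr",P.mean(0).round(4),"len",np.linalg.norm(e).round(4),np.degrees(np.arctan2(e[1],e[0])).round(1),np.linalg.norm(f).round(4))
for n,uv,z in [("flask",(251,265),.06),("neck",(246,263),.16),("vial",(257,198),.03),("jar",(271,134),.075),("dial",(155.5,223.5),.122),("pink",(331,312),.036)]:
    print(n,onz(T,uv,z).round(3))
E
```

```text
cams [ 0.4069651  -0.0793742   1.06300622] [0.50962059 0.59126635 0.84543232]
[330.7 312.2] 0.03 ctr [ 0.3307 -0.1743  0.03  ] len 0.1095 -84.6 0.1297
[330.7 312.2] 0.036 ctr [ 0.3312 -0.1738  0.036 ] len 0.1088 -84.6 0.1289
[166.5 228.2] 0.03 ctr [0.5305 0.2278 0.03  ] len 0.0925 -27.5 0.0954
[166.5 228.2] 0.036 ctr [0.5298 0.226  0.036 ] len 0.092 -27.5 0.0948
[326.9 223.3] 0.03 ctr [ 0.5439 -0.1676  0.03  ] len 0.1137 -84.6 0.1325
[326.9 223.3] 0.036 ctr [ 0.5432 -0.1671  0.036 ] len 0.113 -84.6 0.1317
[256.7 197. ] 0.03 ctr [0.6097 0.006  0.03  ] len 0.162 -4.4 0.0534
[256.7 197. ] 0.036 ctr [0.6085 0.0055 0.036 ] len 0.161 -4.4 0.0531
[271. 134.] 0.03 ctr [ 0.7723 -0.0279  0.03  ] len 0.0511 -90.1 0.0531
[271. 134.] 0.036 ctr [ 0.7702 -0.0282  0.036 ] len 0.0509 -90.1 0.0528
[497.2 109.2] 0.03 ctr [ 0.8391 -0.6039  0.03  ] len 0.1726 -51.4 0.1995
[497.2 109.2] 0.036 ctr [ 0.8366 -0.6009  0.036 ] len 0.1716 -51.4 0.1983
flask [0.44  0.015 0.06 ]
neck [0.441 0.016 0.16 ]
vial [0.606 0.005 0.03 ]
jar [ 0.756 -0.03   0.075]
dial [0.53  0.226 0.122]
pink [ 0.331 -0.175  0.036]
```

Request:
{"op": "play_rows", "data": {
  "increments": [
    [1, -27, 55, -6, 0, 0, 0],
    [1, -27, 55, -6, 0, 0, 0],
    [1, -27, 55, -6, 0, 0, 0],
    [1, -27, 55, -6, 0, 0, 0],
    [1, -27, 55, -6, 0, 0, 0],
    [1, -27, 55, -6, 0, 0, 0],
    [1, -27, 55, -6, 0, 0, 0],
    [1, -27, 55, -6, 0, 0, 0]
  ]
}}

```text
clock: 1.15
tool_pos: [0.5534, 0.2387, 0.2476]
eef_rot: [0.812, 0.583, -0.002, -0.002]
contact_force: [1.1, 1.2, 0.7]
opening: 1.002
```

```bash
cat > look.py <<'E'
import sys,pickle
from h import *
n=sys.argv[1]
s,p,R=st(); c=r.get_calibration("wrist"); im=r.snapshot("wrist")
cv2.imwrite(f"pics/{n}.png",im[:,:,::-1]); pickle.dump((c,p,R.as_quat()),open(f"pics/{n}.pkl","wb"))
print(p.round(4),R.as_matrix().round(3).tolist(),np.round(s["contact_force"],1),np.round(s["q"],2))
E
python3 look.py w1
```

```text
[0.5534 0.2387 0.2476] [[0.32, 0.948, -0.005], [0.948, -0.32, -0.0], [-0.002, -0.005, -1.0]] [1.1 1.2 0.7] [-0.34  0.62 -0.25  1.57  0.17  0.98  0.61]
```

View pics/w1.png

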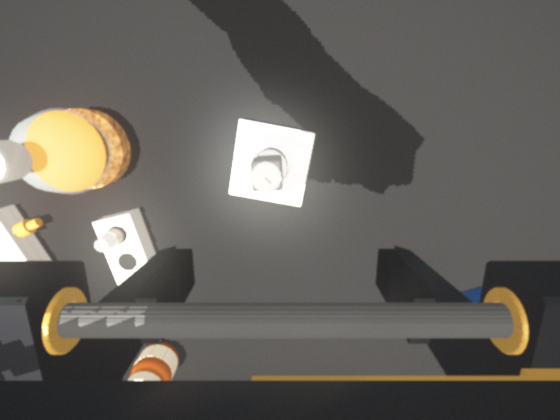

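Run:
```python
from h import *
import pickle
im=cv2.imread("pics/w1.png")
hs=cv2.cvtColor(im,cv2.COLOR_BGR2HSV)
o=cv2.resize(im[115:215,222:322],(600,600),interpolation=cv2.INTER_CUBIC)
o=np.clip(((o/255.)**1.5*255),0,255).astype(np.uint8)
cv2.imwrite("pics/w1c.png",o)
c,p,q=pickle.load(open("pics/w1.pkl","rb"))
m=((hs[...,2]>150)).astype(np.uint8); m[:, :200]=0; m[220:]=0
cs,_=cv2.findContours(m,cv2.RETR_EXTERNAL,cv2.CHAIN_APPROX_NONE)
k=max(cs,key=cv2.contourArea);b=cv2.minAreaRect(k);P=np.array([onz(c,x,.03) for x in cv2.boxPoints(b)])
print(P.mean(0),[np.linalg.norm(P[i]-P[i-1]) for i in range(4)],np.degrees(np.arctan2(*(P[1]-P[0])[[1,0]])))
print("dial",onz(c,(267,177),.122), "pocket->", proj(c,np.array([*P.mean(0)[:2],.122])))
```

```text
[0.53067011 0.22640185 0.03      ] [np.float64(0.09807174747819089), np.float64(0.09430782655462902), np.float64(0.09229528486681805), np.float64(0.09527938413043117)] 148.49393879178396
dial [0.53167425 0.22790389 0.122     ] pocket-> [265.13383741 176.49950437]
```

View pics/w1c.png

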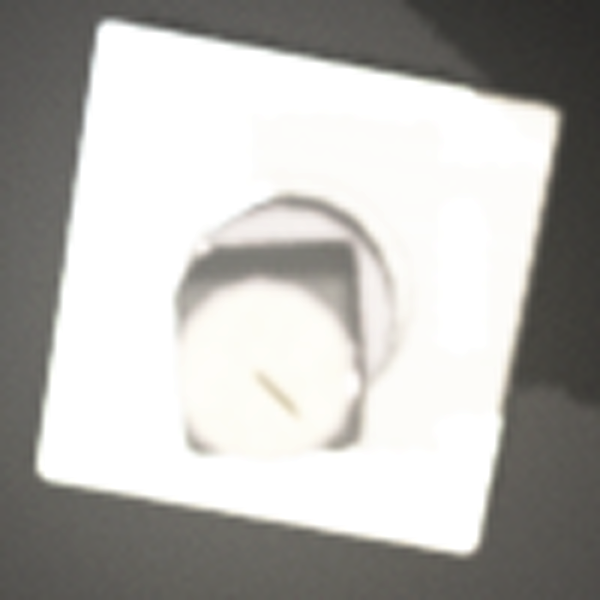

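Request:
{"op": "play_rows", "data": {
  "increments": [
    [1, -4.5, -4.5, 15, 0, 0, -0.025],
    [1, -4.5, -4.5, 20, 0, 0, -0.025],
    [1, -4.5, -4.5, 25, 0, 0, 0],
    [1, -4.5, -4.5, 25, 0, 0, 0],
    [1, 0, 0, 25, 0, 0, 0],
    [1, 0, 0, 25, 0, 0, 0],
    [1, 0, 0, 25, 0, 0, 0],
    [1, 0, 0, 18, 0, 0, 0]
  ]
}}

```text
clock: 2.2
tool_pos: [0.5405, 0.2116, 0.0644]
eef_rot: [0.804, 0.595, -0.001, 0.004]
contact_force: [0.5, -0.5, -0.0]
opening: 1.002
```

```bash
python3 look.py w2
python3 - <<'E'
from h import *
im=r.snapshot("side");cv2.imwrite("pics/s2.png",cv2.resize(im[260:400,210:370,::-1],(640,560),interpolation=cv2.INTER_CUBIC))
E
```

```text
[0.5405 0.2116 0.0644] [[0.292, 0.956, 0.003], [0.956, -0.292, -0.008], [-0.006, 0.005, -1.0]] [ 0.5 -0.5 -0. ] [-0.35  0.83 -0.18  1.81  0.28  0.53  0.55]
```

View pics/w2.png

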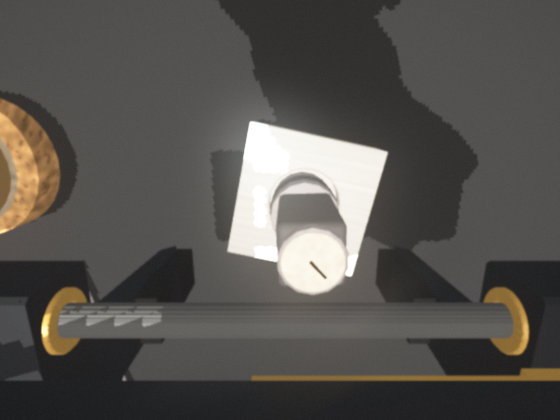

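View pics/s2.png

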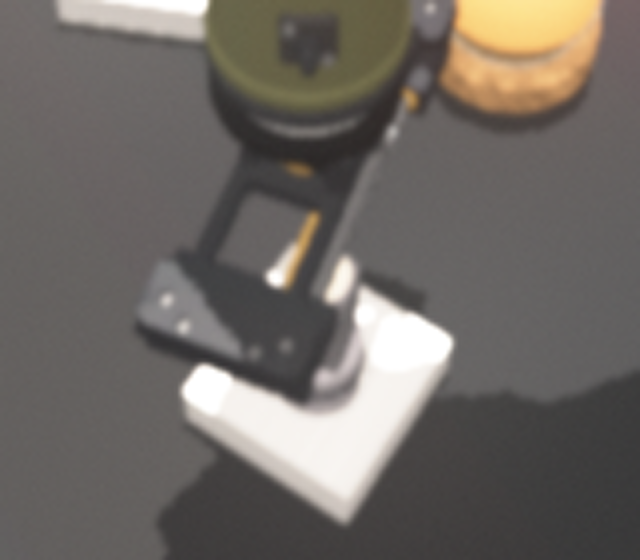

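Run:
```python
from h import *
import pickle
c,p,q=pickle.load(open("pics/w2.pkl","rb"));M=Ro.from_quat(q).as_matrix()
im=cv2.imread("pics/w2.png")
o=cv2.resize(im[165:305,240:380],(600,600),interpolation=cv2.INTER_CUBIC)
cv2.imwrite("pics/w2c.png",np.clip((o/255.)**1.5*255,0,255).astype(np.uint8))
X=onz(c,(312.5,261),.122);print(X, (M.T@(X-p)))
```

```text
[0.5307111 0.2264881 0.122    ] [ 0.0109749  -0.01342881 -0.0577385 ]
```

View pics/w2c.png

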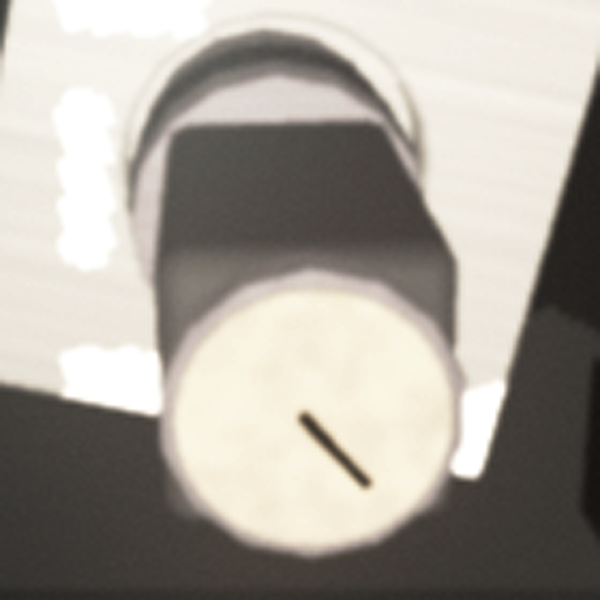

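Request:
{"op": "play_rows", "data": {
  "increments": [
    [1, 3, -4, -1.5, 0, 0, 0],
    [1, 4, -4.5, -1.5, 0, 0, 0],
    [1, 3, -4, -1, 0, 0, 0],
    [1, 1, -1, -0.5, 0, 0, 0],
    [1, 0, 0, 0, 0, 0, 0],
    [0, 0, 0, 0, 0, 0, 0],
    [0, 0, 0, 0, 0, 0, 0],
    [0, 0, 0, 0, 0, 0, 0]
  ],
  "grip_force": 50
}}

```text
clock: 3.3
tool_pos: [0.5306, 0.2278, 0.0712]
eef_rot: [0.804, 0.595, -0.0, 0.004]
contact_force: [0.4, 0.3, 0.1]
opening: 0.683
```

Request:
{"op": "play_rows", "data": {
  "increments": [
    [0, 0, 0, 0, 0, 0, 0],
    [0, 0, 0, 0, 0, 0, 0],
    [0, 0, 0, -5, 0, 0, 0],
    [0, 0, 0, -10, 0, 0, 0],
    [0, 0, 0, -20, 0, 0, 0],
    [0, 0, 0, -20, 0, 0, 0],
    [0, 0, 0, -20, 0, 0, 0],
    [0, 0, 0, -10, 0, 0, 0]
  ]
}}

```text
clock: 4.3
tool_pos: [0.5285, 0.2273, 0.1593]
eef_rot: [0.804, 0.595, -0.002, 0.004]
contact_force: [-0.0, -0.6, -2.6]
opening: 0.328
```

```bash
python3 look.py w3
python3 - <<'E'
from h import *
im=r.snapshot("side");cv2.imwrite("pics/s3.png",cv2.resize(im[230:370,210:370,::-1],(640,560),interpolation=cv2.INTER_CUBIC))
E
```

```text
[0.5285 0.2273 0.1593] [[0.292, 0.957, 0.001], [0.956, -0.292, -0.009], [-0.008, 0.003, -1.0]] [-0.  -0.6 -2.6] [-0.36  0.68 -0.22  1.76  0.23  0.73  0.57]
```

View pics/w3.png

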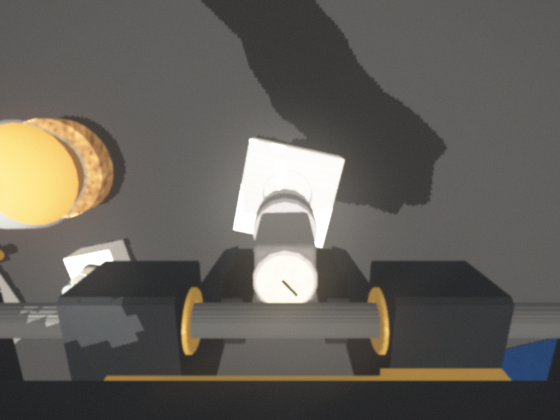

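View pics/s3.png

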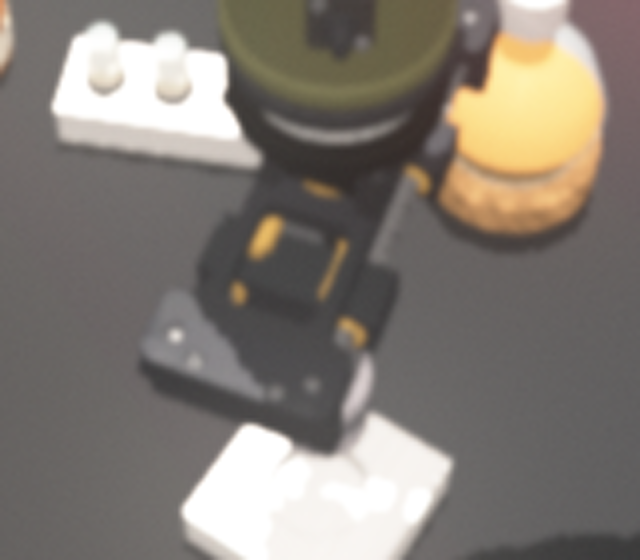

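Run:
```python
from h import *
import pickle
T=r.get_calibration("top");S=r.get_calibration("side")
print(tri([ray(T,(329.5,221.0)),ray(S,(298.5,180.))]))
c,p,q=pickle.load(open("pics/w3.pkl","rb"));M=Ro.from_quat(q).as_matrix()
X=onz(c,(285.5,278),p[2]+.0508);print("dial in tool",M.T@(X-p))
t=cv2.imread("pics/top0.png"); s=cv2.imread("pics/side0.png")
a=cv2.resize(t[200:245,305:350],(400,400),interpolation=cv2.INTER_CUBIC)
b=cv2.resize(s[165:210,270:315],(400,400),interpolation=cv2.INTER_CUBIC)
cv2.imwrite("pics/nip.png",np.hstack([a,b]))
```

```text
(array([ 0.54136364, -0.16855814,  0.09073997]), [np.float64(0.0006364749277201801), np.float64(0.0006364749277202118)])
dial in tool [ 5.53139036e-05 -2.31330560e-03 -5.08104328e-02]
```

View pics/nip.png

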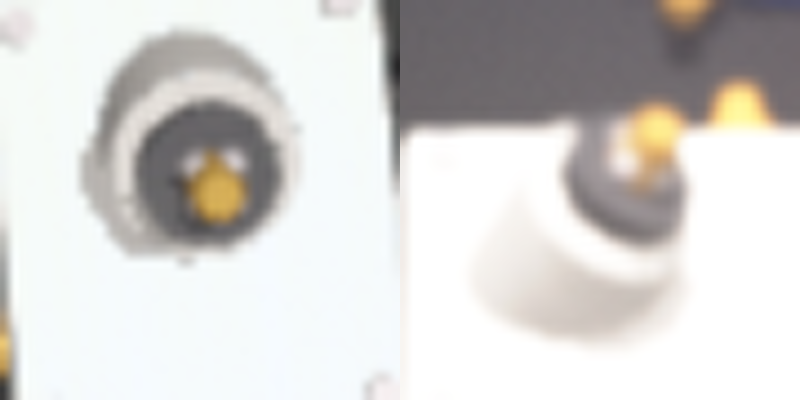

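Run:
```python
from h import *
import itertools
D=[([-1.198,.69,-.195,1.566,.157,.903,-.215],[.208,.589,.202],[.816,.578,-.001,.001]),
([-0.34,0.62,-0.25,1.57,0.17,0.98,0.61],[.5534,.2387,.2476],[0.812,0.583,-0.002,-0.002]),
([-0.35,0.83,-0.18,1.81,0.28,0.53,0.55],[.5405,.2116,.0644],[0.804,0.595,-0.001,0.004])]
s=r.get_state();D.append((s["q"],s["tool_pos"],s["eef_rot"]))
ax="ZYZYZYZ"
def chain(q,sg):
    R=Ro.identity();out=[]
    for a,x,g in zip(ax,q,sg):
        R=R*Ro.from_euler(a,g*x);out.append(R.as_matrix())
    return out
best=[]
for sg in itertools.product([1,-1],repeat=7):
    Rs=[(chain(q,sg)[-1],Ro.from_quat(o).as_matrix()) for q,p,o in D]
    Cs=[A.T@B for A,B in Rs]
    C=Ro.from_matrix(Cs).mean()
    e=max(np.degrees((C.inv()*Ro.from_matrix(x)).magnitude()) for x in Cs)
    best.append((e,sg,C.as_rotvec().round(2)))
best.sort(key=lambda x:x[0])
for b in best[:6]: print(b)
for e,sg,C in best[:3]:
    A=[];b=[]
    for q,p,o in D:
        Rs=chain(q,sg)
        # columns: base z, link z2, z4, z6(tool), x4
        A.append(np.c_[[0,0,1],Rs[1][:,2],Rs[3][:,2],Rs[5][:,2]]);b.append(p)
    A=np.vstack(A);b=np.concatenate(b)
    x,res,_,_=np.linalg.lstsq(A,b,rcond=None);print(sg,x.round(3),np.abs(A@x-b).max())
```

```text
(np.float64(0.4425602640998899), (-1, 1, -1, 1, -1, 1, -1), array([-0.  , -0.  ,  3.14]))
(np.float64(0.9163285356367624), (-1, -1, -1, -1, -1, -1, -1), array([ 0.01, -0.  ,  3.14]))
(np.float64(2.7498291854940184), (1, -1, 1, -1, 1, -1, 1), array([0.  , 0.  , 0.63]))
(np.float64(2.763152760106388), (1, 1, 1, 1, 1, 1, 1), array([-0.  , -0.01,  0.63]))
(np.float64(4.834729245823492), (1, 1, -1, 1, -1, 1, 1), array([-0.  , -0.  ,  1.26]))
(np.float64(4.843177337682502), (1, -1, -1, -1, -1, -1, 1), array([ 0.01, -0.01,  1.26]))
(-1, 1, -1, 1, -1, 1, -1) [1.844 0.671 0.252 2.009] 0.03433052451960428
(-1, -1, -1, -1, -1, -1, -1) [ 3.262 -0.797 -0.09   2.553] 0.18554568295361307
(1, -1, 1, -1, 1, -1, 1) [10.018 -1.708  1.428  7.554] 0.5057939347334762
```

Request:
{"op": "play_rows", "data": {
  "increments": [
    [0, -35, 18, -25, 0, 0, 0],
    [0, -50, 26, -25, 0, 0, 0],
    [0, -55, 28, -20, 0, 0, 0],
    [0, -55, 28, 0, 0, 0, 0],
    [0, -55, 28, 0, 0, 0, 0],
    [0, -55, 28, 0, 0, 0, 0],
    [0, -45, 23, 10, 0, 0, 0],
    [0, -24, 13, 15, 0, 0, 0]
  ]
}}

```text
clock: 5.4
tool_pos: [0.6037, -0.1917, 0.202]
eef_rot: [0.801, 0.599, -0.005, 0.001]
contact_force: [-0.1, 1.4, -3.0]
opening: 0.326
```

```bash
python3 look.py w4; python3 -c "
from h import *
s=r.get_state();print(list(np.round(s['q'],4)),s['qd'],s['tool_pos'],s['eef_rot'])"
```

```text
[ 0.6037 -0.1917  0.202 ] [[0.283, 0.959, -0.006], [0.959, -0.283, -0.008], [-0.009, -0.004, -1.0]] [-0.1  1.4 -3. ] [ 0.38  0.71 -0.28  1.53  0.23  0.94  1.31]
[np.float64(0.3815), np.float64(0.7133), np.float64(-0.2708), np.float64(1.5324), np.float64(0.2347), np.float64(0.9355), np.float64(1.3119)] [-0.03106284 -0.02040914  0.00867318  0.05649781 -0.00542117  0.03168667
 -0.06058471] [ 0.60235075 -0.1961886   0.19932798] [ 0.80218083  0.59703696 -0.00713017  0.0013983 ]
```

View pics/w4.png

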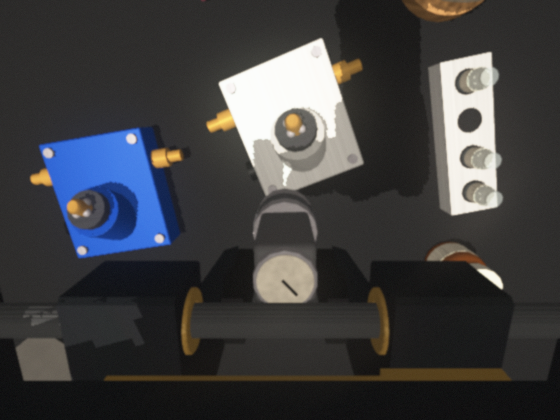

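```bash
python3 look.py w5
python3 - <<'E'
from h import *
import pickle
im=cv2.imread("pics/w5.png")
cv2.imwrite("pics/w5c.png",cv2.resize(im[20:210,190:390],(800,760),interpolation=cv2.INTER_CUBIC)[:600])
s=r.get_state();print(list(np.round(s['q'],4)),np.abs(s['qd']).max(),s['tool_pos'],s['eef_rot'])
E
```

```text
[ 0.6024 -0.1962  0.1993] [[0.287, 0.958, -0.01], [0.958, -0.287, -0.011], [-0.013, -0.006, -1.0]] [ 0.2 -4.  -3.2] [ 0.38  0.71 -0.27  1.53  0.23  0.94  1.31]
[np.float64(0.3794), np.float64(0.7116), np.float64(-0.2729), np.float64(1.5343), np.float64(0.2332), np.float64(0.9368), np.float64(1.3097)] 0.06340712353145293 [ 0.60180049 -0.19310481  0.19991136] [ 8.01853756e-01  5.97479808e-01 -6.95699912e-03  1.80845378e-04]
```

View pics/w5c.png

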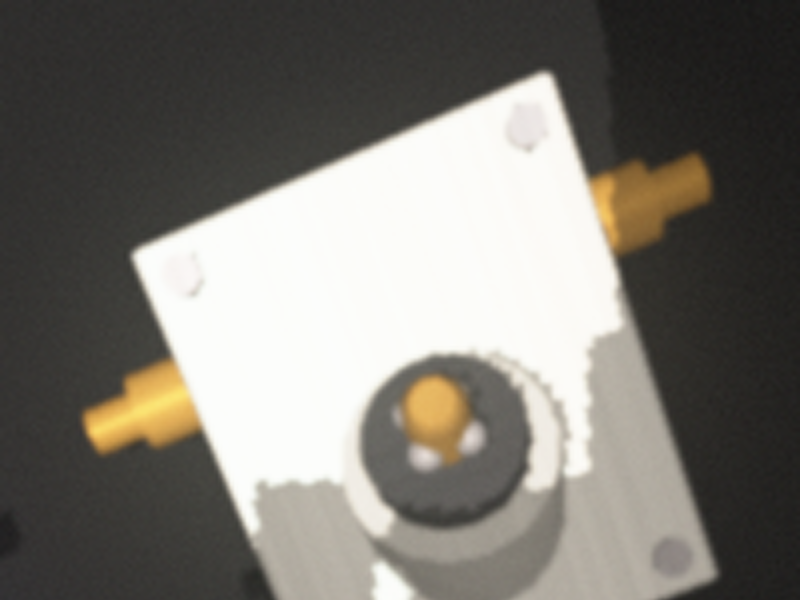

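Run:
```python
from h import *
import pickle
c,p,q=pickle.load(open("pics/w5.pkl","rb"))
T=r.get_calibration("top");S=r.get_calibration("side")
pc=[onz(c,x,.036) for x in [(223.75,83),(327.5,38),(369.25,164.25)]]
print(np.round(pc,4)); e=pc[1]-pc[0];f=pc[2]-pc[1]
print(np.linalg.norm(e),np.degrees(np.arctan2(e[1],e[0])),np.linalg.norm(f),np.degrees(np.arctan2(f[1],f[0])),"ctr",(pc[0]+pc[2])/2)
rw=ray(c,(298.6,121.)); rt=ray(T,(329.4,221.6)); rs=ray(S,(298.9,179.4))
for n,l in [("wt",[rw,rt]),("ws",[rw,rs]),("ts",[rt,rs]),("all",[rw,rt,rs])]:
    X,d=tri(l);print(n,X.round(4),np.round(d,4))
for z in (.085,.09,.095): print(onz(c,(298.6,121.),z),onz(T,(329.4,221.6),z))
# top corner check
for uv in [(304,200)]: pass
```

```text
[[ 0.4848 -0.2261  0.036 ]
 [ 0.4753 -0.1185  0.036 ]
 [ 0.6032 -0.1073  0.036 ]]
0.10806949256133427 95.03287186493621 0.12837429851702153 5.008151625031115 ctr [ 0.54399275 -0.16668071  0.036     ]
wt [ 0.5396 -0.1676  0.0921] [0.0007 0.0007]
ws [ 0.5405 -0.1671  0.0944] [0.0005 0.0005]
ts [ 0.5401 -0.1681  0.0931] [0.001 0.001]
all [ 0.54   -0.1676  0.0938] [0.0004 0.0012 0.0011]
[ 0.54011004 -0.16691455  0.085     ] [ 0.54010371 -0.16876217  0.085     ]
[ 0.54007307 -0.16704713  0.09      ] [ 0.53942305 -0.16830518  0.09      ]
[ 0.54003609 -0.1671797   0.095     ] [ 0.53874238 -0.16784818  0.095     ]
```

Run:
```python
from h import *
import pickle
c,p,q=pickle.load(open("pics/w5.pkl","rb"))
tip=np.array([.540,-.1675,.093]);y=np.radians(5.2);n=np.array([-np.sin(np.radians(25))*np.cos(y),-np.sin(np.radians(25))*np.sin(y),np.cos(np.radians(25))])
e1=np.array([-np.sin(y),np.cos(y),0]);e2=np.cross(n,e1)
for nm,d,rad in [("tip",0,.0075),("collartop",.018,.0195),("boss",.030,.026)]:
    P=np.array([proj(c,tip-d*n+rad*(np.cos(a)*e1+np.sin(a)*e2)) for a in np.linspace(0,6.28,73)])
    P=(P-[190,20])*4
    print(nm,"L R T B",P[:,0].min().round(),P[:,0].max().round(),P[:,1].min().round(),P[:,1].max().round())
# kinematics fit
D=[([-1.198,.69,-.195,1.566,.157,.903,-.215],[.208,.589,.202]),
([-0.34,0.62,-0.25,1.57,0.17,0.98,0.61],[.5534,.2387,.2476]),
([-0.35,0.83,-0.18,1.81,0.28,0.53,0.55],[.5405,.2116,.0644]),
([-0.36,0.68,-0.22,1.76,0.23,0.73,0.57],[.5285,.2273,.1593]),
([.3815,.7133,-.2708,1.5324,.2347,.9355,1.3119],[.60235,-.19619,.19933]),
([.3794,.7116,-.2729,1.5343,.2332,.9368,1.3097],[.6018,-.1931,.1999])]
sg=[-1,1,-1,1,-1,1,-1]
def cols(q):
    R=Ro.identity();o=[]
    for a,x,g in zip("ZYZYZYZ",q,sg):
        R=R*Ro.from_euler(a,g*x);o.append(R.as_matrix())
    return np.c_[[0,0,1],o[0][:,0],o[1][:,2],o[2][:,0],o[3][:,2],o[4][:,0],o[5][:,2]]
A=np.vstack([cols(q) for q,_ in D]);b=np.concatenate([p for _,p in D])
x0=np.array([.33,0,.4,0,.4,0,.25])
for lam in (.003,.01,.03):
    x=x0+np.linalg.solve(A.T@A+lam**2*np.eye(7),A.T@(b-A@x0));print(lam,x.round(3),np.abs(A@x-b).max().round(4))
```

```text
tip L R T B 397.0 468.0 370.0 438.0
collartop L R T B 357.0 531.0 354.0 521.0
boss L R T B 340.0 562.0 351.0 565.0
0.003 [ 0.214  0.084  0.648 -0.2    0.398  0.038  0.36 ] 0.0111
0.01 [ 0.219  0.085  0.647 -0.199  0.398  0.038  0.364] 0.0111
0.03 [ 0.228  0.092  0.635 -0.197  0.395  0.037  0.365] 0.0113
```

```bash
cat > kin.py <<'E'
from h import *
from scipy.optimize import least_squares
L=np.array([ 0.219,0.085,0.647,-0.199,0.398,0.038,0.364])
sg=[-1,1,-1,1,-1,1,-1]
lo=np.array([-3.01,-.46,-1.47,.13,-1,.04,-2.66]);hi=np.array([3.01,2.08,1.51,2.56,4.14,2.09,2.66])
def fk(q):
    R=Ro.identity();o=[]
    for a,x,g in zip("ZYZYZYZ",q,sg):
        R=R*Ro.from_euler(a,g*x);o.append(R.as_matrix())
    return np.c_[[0,0,1],o[0][:,0],o[1][:,2],o[2][:,0],o[3][:,2],o[4][:,0],o[5][:,2]]@L, R*Ro.from_euler("Z",np.pi)
y=np.radians(5.2);n=np.array([-np.sin(np.radians(25))*np.cos(y),-np.sin(np.radians(25))*np.sin(y),np.cos(np.radians(25))])
tip=np.array([.540,-.1675,.093])
def toolrot(az):  # tool z=-n, tool x at azimuth az about n from e1(=+y-ish horizontal)
    e1=np.array([-np.sin(y),np.cos(y),0]);e2=np.cross(n,e1)
    x=np.cos(az)*e1+np.sin(az)*e2;z=-n
    return Ro.from_matrix(np.c_[x,np.cross(z,x),z])
def ik(p,R,q0):
    f=lambda q:np.r_[(fk(q)[0]-p)*10,(fk(q)[1].inv()*R).as_rotvec()*2,(q-q0)*.003]
    s=least_squares(f,np.clip(q0,lo+.01,hi-.01),bounds=(lo,hi));e=fk(s.x)
    return s.x,np.linalg.norm(e[0]-p),(e[1].inv()*R).magnitude()
E
python3 - <<'E'
from kin import *
s,p,R=st();q0=np.array(s["q"])
pf,Rf=fk(q0);print(pf,p,(Rf.inv()*R).magnitude())
seat=tip-.028*n
for az in np.radians([-45,-22,0,22,45]):
  for d in (0,.04,.11):
    x,e1,e2=ik(seat+(d+.0552)*n,toolrot(az),q0);print(np.degrees(az).round(),d,x.round(2),e1.round(4),e2.round(3))
E
```

```text
[ 0.60790456 -0.19811836  0.20062385] [ 0.60180049 -0.19310481  0.19991136] 3.614764377875727e-16Traceback (most recent call last):
  File "<stdin>", line 7, in <module>
AttributeError: 'float' object has no attribute 'round'
```

```bash
cat > kin2.py <<'E'
from kin import *
def cols(q):
    R=Ro.identity();o=[]
    for a,x,g in zip("ZYZYZYZ",q,sg):
        R=R*Ro.from_euler(a,g*x);o.append(R.as_matrix())
    return np.c_[[0,0,1],o[0][:,0],o[0][:,1],o[1][:,2],o[2][:,1],o[3][:,2],o[4][:,1],o[5][:,2]],R*Ro.from_euler("Z",np.pi)
E
python3 - <<'E'
from kin2 import *
s=r.get_state()
D=[([-1.198,.69,-.195,1.566,.157,.903,-.215],[.208,.589,.202]),
([-0.34,0.62,-0.25,1.57,0.17,0.98,0.61],[.5534,.2387,.2476]),
([-0.35,0.83,-0.18,1.81,0.28,0.53,0.55],[.5405,.2116,.0644]),
([-0.36,0.68,-0.22,1.76,0.23,0.73,0.57],[.5285,.2273,.1593]),
([.3815,.7133,-.2708,1.5324,.2347,.9355,1.3119],[.60235,-.19619,.19933]),
(s["q"],s["tool_pos"])]
A=np.vstack([cols(q)[0] for q,_ in D]);b=np.concatenate([p for _,p in D])
for x0 in ([.33,0,0,.4,0,.4,0,.25],[.317,.081,.1925,.4,-.1685,.4,.1363,.3],[.317,.081,-.1925,.4,.1685,.4,-.1363,.3]):
  x0=np.array(x0)
  for lam in (.01,.05):
    x=x0+np.linalg.solve(A.T@A+lam**2*np.eye(8),A.T@(b-A@x0));print(lam,x.round(3),np.abs(A@x-b).max().round(4))
E
```

```text
0.01 [ 0.247  0.004 -0.033  0.561 -0.013  0.345  0.     0.262] 0.0019
0.05 [ 0.292  0.012 -0.026  0.537 -0.     0.349 -0.021  0.288] 0.0029
0.01 [ 0.256  0.002 -0.028  0.563 -0.019  0.344  0.002  0.272] 0.002
0.05 [ 0.305  0.     0.032  0.559 -0.088  0.338  0.01   0.313] 0.0032
0.01 [ 0.253  0.005 -0.038  0.559 -0.006  0.346 -0.002  0.267] 0.0019
0.05 [ 0.313  0.032 -0.095  0.51   0.092  0.357 -0.045  0.297] 0.0044
```

```bash
cat >> kin2.py <<'E'
L2=np.array([ 0.247,.004,-.033,.561,-.013,.345,0,.262])
def fk(q):
    a,R=cols(q);return a@L2,R
def ik(p,R,q0):
    f=lambda q:np.r_[(fk(q)[0]-p)*10,(fk(q)[1].inv()*R).as_rotvec()*2,(q-q0)*.003]
    s=least_squares(f,np.clip(q0,lo+.01,hi-.01),bounds=(lo,hi));e=fk(s.x)
    return s.x,float(np.linalg.norm(e[0]-p)),float((e[1].inv()*R).magnitude())
E
python3 - <<'E'
from kin2 import *
s,p,R=st();q0=np.array(s["q"])
pf,Rf=fk(q0);print(pf,p)
seat=tip-.028*n
for az in np.radians([-45,-22,0,22,45]):
  for d in (0,.04,.11):
    x,e1,e2=ik(seat+(d+.0552)*n,toolrot(az),q0);print(round(np.degrees(az)),d,x.round(2),round(e1,4),round(e2,3))
E
```

```text
[ 0.60238012 -0.19250706  0.20026577] [ 0.60180049 -0.19310481  0.19991136]
-45 0 [ 0.89  0.91 -1.04  2.12  1.69  0.61 -0.43] 0.0 0.0
-45 0.04 [ 0.83  0.73 -0.84  2.14  1.56  0.37 -0.35] 0.0 0.0
-45 0.11 [ 0.6   0.46 -0.38  2.17  0.03  0.13  1.14] 0.0 0.0
-22 0 [ 0.88  0.89 -1.01  2.12  1.7   0.58 -0.03] 0.0 0.0
-22 0.04 [ 0.82  0.72 -0.82  2.15  1.57  0.36  0.05] 0.0 0.0
-22 0.11 [ 0.64  0.47 -0.43  2.16  0.23  0.14  1.34] 0.0 0.0
0 0 [ 0.87  0.88 -0.98  2.13  1.7   0.55  0.34] 0.0 0.0
0 0.04 [ 0.81  0.71 -0.8   2.15  1.57  0.34  0.43] 0.0 0.0
0 0.11 [ 0.67  0.48 -0.48  2.16  0.42  0.15  1.54] 0.0 0.0
22 0 [ 0.85  0.86 -0.95  2.13  1.71  0.52  0.71] 0.0 0.0
22 0.04 [ 0.79  0.7  -0.77  2.15  1.57  0.32  0.81] 0.0 0.0
22 0.11 [ 0.71  0.49 -0.55  2.16  0.61  0.17  1.74] 0.0 0.0
45 0 [ 0.83  0.85 -0.9   2.13  1.72  0.48  1.09] 0.0 0.0
45 0.04 [ 0.78  0.7  -0.74  2.15  1.57  0.3   1.2 ] 0.0 0.0
45 0.11 [ 0.77  0.51 -0.63  2.15  0.78  0.2   1.97] 0.0 0.0
```

```bash
cat > sim.py <<'E'
from kin2 import *
def jac(q):
    p0,R0=fk(q);J=np.zeros((6,7))
    for i in range(7):
        d=np.array(q);d[i]+=1e-5;p1,R1=fk(d);J[:3,i]=(p1-p0)/1e-5;J[3:,i]=(R1*R0.inv()).as_rotvec()/1e-5
    return J
def step(q,p,R,lam=.02):
    for _ in range(4):
        p0,R0=fk(q);e=np.r_[p-p0,(R*R0.inv()).as_rotvec()];J=jac(q)
        dq=J.T@np.linalg.solve(J@J.T+lam**2*np.eye(6),e);q=np.clip(q+np.clip(dq,-.2,.2),lo,hi)
    return q
def path(q,P,Rs,lam):
    out=[]
    for p,R in zip(P,Rs):
        q=step(q,p,R,lam);p0,R0=fk(q);out.append((q.round(2),round(float(np.linalg.norm(p-p0))*1e3,1),round(float((R*R0.inv()).magnitude()),3)))
    return q,out
E
python3 - <<'E'
from sim import *
from scipy.spatial.transform import Slerp
s,p,R=st();q0=np.array(s["q"]);seat=tip-.028*n
for az in (-22,0,45):
  for lam in (.02,.1):
    P1=seat+(.11+.0552)*n;R1=toolrot(np.radians(az))
    sl=Slerp([0,1],Ro.concatenate([R,R1]));ts=np.linspace(0,1,17)[1:]
    q,o=path(q0,[p+(P1-p)*t for t in ts],[sl(t) for t in ts],lam)
    q2,o2=path(q,[P1-.11*t*n for t in ts],[R1]*16,lam)
    print(az,lam)
    for x in o[7::4]+o2[3::4]: print("  ",x)
E
```

```text
-22 0.02
   (array([ 0.49,  0.57, -0.33,  1.87,  0.23,  0.54,  1.32]), 0.0, 0.0)
   (array([ 0.55,  0.51, -0.37,  2.02,  0.22,  0.34,  1.33]), 0.0, 0.0)
   (array([ 0.63,  0.47, -0.42,  2.16,  0.22,  0.14,  1.36]), 0.0, 0.0)
   (array([ 0.57,  0.52, -0.36,  2.17,  0.23,  0.07,  1.35]), 0.0, 0.0)
   (array([ 0.52,  0.57, -0.3 ,  2.18,  0.23,  0.04,  1.34]), 8.3, 0.032)
   (array([ 0.48,  0.62, -0.26,  2.17,  0.24,  0.04,  1.33]), 22.9, 0.088)
   (array([ 0.44,  0.68, -0.22,  2.17,  0.26,  0.04,  1.31]), 35.9, 0.138)
-22 0.1
   (array([ 0.49,  0.57, -0.33,  1.87,  0.23,  0.54,  1.32]), 0.0, 0.0)
   (array([ 0.55,  0.51, -0.37,  2.02,  0.22,  0.34,  1.34]), 0.0, 0.0)
   (array([ 0.63,  0.47, -0.42,  2.16,  0.22,  0.14,  1.36]), 0.0, 0.0)
   (array([ 0.57,  0.52, -0.36,  2.17,  0.23,  0.07,  1.35]), 0.0, 0.0)
   (array([ 0.52,  0.57, -0.31,  2.17,  0.23,  0.04,  1.34]), 6.4, 0.028)
   (array([ 0.48,  0.62, -0.26,  2.16,  0.24,  0.04,  1.33]), 17.8, 0.077)
   (array([ 0.45,  0.67, -0.23,  2.15,  0.25,  0.04,  1.32]), 28.0, 0.121)
0 0.02
   (array([ 0.49,  0.57, -0.36,  1.87,  0.3 ,  0.54,
[... 1315 characters left out ...]
.77,  0.04,  1.97]), 7.3, 0.028)
   (array([ 0.44,  0.62, -0.19,  2.18,  0.81,  0.04,  1.93]), 28.8, 0.11)
   (array([ 0.35,  0.66, -0.07,  2.17,  0.89,  0.04,  1.84]), 50.7, 0.195)
45 0.1
   (array([ 0.5 ,  0.57, -0.41,  1.89,  0.46,  0.54,  1.66]), 0.0, 0.0)
   (array([ 0.6 ,  0.52, -0.49,  2.03,  0.58,  0.35,  1.84]), 0.0, 0.0)
   (array([ 0.74,  0.5 , -0.59,  2.16,  0.71,  0.19,  2.04]), 0.2, 0.0)
   (array([ 0.64,  0.53, -0.46,  2.17,  0.75,  0.1 ,  2.  ]), 0.5, 0.0)
   (array([ 0.53,  0.57, -0.32,  2.17,  0.77,  0.04,  1.98]), 4.8, 0.021)
   (array([ 0.46,  0.62, -0.23,  2.16,  0.79,  0.04,  1.95]), 19.3, 0.082)
   (array([ 0.4 ,  0.66, -0.15,  2.15,  0.85,  0.04,  1.89]), 32.8, 0.139)
```

```bash
cat > plan.py <<'E'
from h import *
from scipy.spatial.transform import Slerp
def plan(p1,R1,k,p0=None,R0=None):
    if p0 is None: s,p0,R0=st()
    rv=(R1*R0.inv()).as_rotvec(); w=np.array([1]*k)/k
    P=p0;R=R0
    for i in range(k):
        Pn=p0+(p1-p0)*(i+1)/k;Rn=Ro.from_rotvec(rv*(i+1)/k)*R0
        print(np.r_[R.inv().apply(Pn-P)*1e3,(R.inv()*Rn).as_rotvec()].round(3).tolist());P,R=Pn,Rn
def frame(az,tilt): # az deg of tool x; tilt deg: tool z = -(dir), tilted about tool x by +tilt from vertical down
    a=np.radians(az);x=np.array([np.cos(a),np.sin(a),0]);z=np.array([0,0,-1.]);R=Ro.from_matrix(np.c_[x,np.cross(z,x),z])
    return R*Ro.from_rotvec([np.radians(tilt),0,0])
E
python3 - <<'E'
from plan import *
from kin2 import ik
s,p,R=st();print(s["clock"],p)
plan(np.array([.685,-.19,.10]),frame(95.2,0),6)
for P,t in [((.685,-.19,.056),0),((.69,-.19,.056),20),((.69,-.19,.056),25)]:
    print(ik(np.array(P),frame(95.2,t),np.array(s["q"])))
# manifold with tilt
n=np.array([-.4209,-.0383,.9063]);seat=np.array([.54,-.1675,.093])-.028*n
for phi in (15,20,25):
    Rm=frame(95.2,phi-25); gp=seat+.0742*n; P=gp+Rm.apply([0,0,.019])
    print(phi,ik(P,Rm,np.array(s["q"])),Rm.inv().apply(n))
E
```

```text
5.5 [ 0.60180049 -0.19310481  0.19991136]
[4.65, 13.272, 16.494, -0.002, 0.002, -0.063]
[3.773, 13.512, 16.523, -0.002, 0.002, -0.063]
[2.883, 13.695, 16.552, -0.002, 0.002, -0.063]
[1.982, 13.822, 16.579, -0.002, 0.002, -0.063]
[1.076, 13.891, 16.605, -0.002, 0.002, -0.063]
[0.167, 13.903, 16.629, -0.002, 0.002, -0.063]
(array([ 0.36058245,  0.99407684, -0.32872303,  1.37288788,  0.37345732,
        0.83567989,  1.58125376]), 9.819777094176981e-08, 8.3177909157916e-07)
(array([ 0.26666833,  1.13546559, -0.2613411 ,  1.00930286,  0.31170933,
        1.37515716,  1.65722372]), 4.4339095949445145e-07, 3.70026488150388e-06)
(array([ 0.24518986,  1.1798259 , -0.24167049,  0.91219522,  0.30471108,
        1.50760373,  1.6755059 ]), 5.798894282701304e-07, 4.6512045978957976e-06)
15 (array([ 0.45205317,  0.69760501, -0.3187306 ,  1.99184249,  0.45983572,
        0.34183445,  1.45897997]), 2.8568348024575944e-07, 3.1483841040669806e-06) [ 4.88053825e-06 -2.58840792e-01 -9.65921754e-01]
20 (array([ 0.44968647,  0.71349137, -0.34197767,  1.93309501,  0.43839405,
        0.47821778,  1.47167734]), 2.2090112399353645e-07, 2.3702605299900755e-06) [ 4.88053825e-06 -3.42041453e-01 -9.39686668e-01]
25 (array([ 0.43846425,  0.7318971 , -0.35027385,  1.87494843,  0.41409329,
        0.60644356,  1.4880893 ]), 1.6703059771428706e-07, 1.739192989542958e-06) [ 4.88053825e-06 -4.22638971e-01 -9.06300000e-01]
```

Request:
{"op": "play_rows", "data": {
  "increments": [
    [0, 5, 13, 10, 0, 0, -0.06],
    [0, 4, 13.5, 17, 0, 0, -0.065],
    [0, 3, 14, 20, 0, 0, -0.065],
    [0, 2, 14, 20, 0, 0, -0.065],
    [0, 1, 14, 18, 0, 0, -0.065],
    [0, 0, 13, 12, -0.012, 0.012, -0.06],
    [0, 0, 0, 3, 0, 0, 0],
    [0, 0, 0, 0, 0, 0, 0]
  ]
}}

```text
clock: 6.5
tool_pos: [0.6822, -0.1773, 0.091]
eef_rot: [0.667, 0.745, 0.001, -0.008]
contact_force: [0.5, 0.1, -2.7]
opening: 0.329
```

```bash
python3 - <<'E'
from plan import *
s,p,R=st();print(s["clock"],p,R.as_matrix().round(3).tolist(),s["contact_force"])
plan(np.array([.685,-.19,.057]),frame(95.2,0),5)
E
python3 look.py w6
```

```text
6.5 [ 0.68217802 -0.177294    0.09100473] [[-0.11, 0.994, -0.011], [0.994, 0.11, 0.014], [0.015, -0.009, -1.0]] [ 0.48353242  0.13247234 -2.65090437]
[-2.687, 0.344, 6.76, -0.002, -0.003, 0.004]
[-2.666, 0.342, 6.768, -0.002, -0.003, 0.004]
[-2.645, 0.339, 6.776, -0.002, -0.003, 0.004]
[-2.624, 0.337, 6.785, -0.002, -0.003, 0.004]
[-2.603, 0.334, 6.793, -0.002, -0.003, 0.004]
[ 0.6822 -0.1773  0.091 ] [[-0.11, 0.994, -0.011], [0.994, 0.11, 0.014], [0.015, -0.009, -1.0]] [ 0.5  0.1 -2.7] [ 0.36  0.95 -0.36  1.36  0.36  0.91  1.6 ]
```

View pics/w6.png

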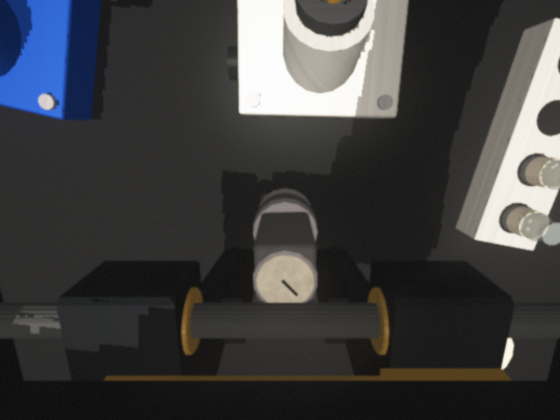

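Request:
{"op": "play_rows", "data": {
  "increments": [
    [0, -3, 0, 7, 0, -0.01, 0.01],
    [0, -3, 0, 8, 0, -0.01, 0.01],
    [0, -3, 0, 8, 0, 0, 0],
    [0, -3, 0, 6, 0, 0, 0],
    [0, -1, 0, 3, 0, 0, 0],
    [0, 0, 0, 2, 0, 0, 0],
    [0, 0, 0, 0, 0, 0, 0],
    [0, 0, 0, 0, 0, 0, 0]
  ]
}}

```text
clock: 7.55
tool_pos: [0.6852, -0.1916, 0.0607]
eef_rot: [0.676, 0.737, -0.004, 0.002]
contact_force: [0.0, -0.7, -2.4]
opening: 0.331
```

Request:
{"op": "play_rows", "data": {
  "increments": [
    [0, 0, 0, 2, 0, 0, 0],
    [0, 0, 0, 2, 0, 0, 0],
    [0, 0, 0, 1.5, 0, 0, 0],
    [0, 0, 0, 1, 0, 0, 0],
    [0, 0, 0, 0, 0, 0, 0],
    [1, 0, 0, 0, 0, 0, 0],
    [1, 0, 0, 0, 0, 0, 0],
    [1, 0, 0, 0, 0, 0, 0]
  ]
}}

```text
clock: 8.55
tool_pos: [0.6876, -0.1922, 0.0599]
eef_rot: [0.677, 0.736, -0.003, 0.004]
contact_force: [0.0, 0.1, 0.5]
opening: 0.65
```

```bash
python3 look.py w7
python3 - <<'E'
from plan import *
s,p,R=st();print(s["clock"],p)
g=p-R.apply([0,0,.019]); print(g)
Rm=frame(95.2,20);P=np.array([p[0],p[1],.073])+Rm.apply([0,0,.019])
print(P);plan(P,Rm,6)
E
```

```text
[ 0.6876 -0.1922  0.0599] [[-0.084, 0.996, 0.002], [0.996, 0.084, -0.01], [-0.01, 0.001, -1.0]] [0.  0.1 0.5] [ 0.36  0.99 -0.33  1.37  0.38  0.85  1.57]
8.6 [ 0.68753909 -0.19212886  0.05985418]
[ 0.68749892 -0.19194305  0.07885323]
[ 0.68106746 -0.19271782  0.05514584]
[0.001, -1.084, 0.783, 0.058, 0.001, -0.001]
[0.001, -1.036, 0.845, 0.058, 0.001, -0.001]
[0.001, -0.985, 0.904, 0.058, 0.001, -0.001]
[0.001, -0.931, 0.96, 0.058, 0.001, -0.001]
[0.001, -0.873, 1.013, 0.058, 0.001, -0.001]
[0.001, -0.813, 1.062, 0.058, 0.001, -0.001]
```

View pics/w7.png

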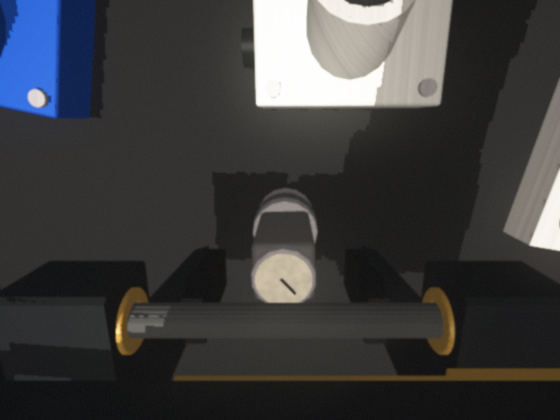

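Run:
```python
from plan import *
import pickle
c,p,q=pickle.load(open("pics/w7.pkl","rb"));X=onz(c,(284,277.5),.106);print("dial",X, Ro.from_quat(q).inv().apply(X-p))
X[2]=.072
Rm=frame(95.2,20);P=X+Rm.apply([0,0,.019])
s,p,R=st()
print(P);plan(P,Rm,6)
```

```text
dial [ 0.68728735 -0.19199332  0.106     ] [-0.00026427 -0.00020363 -0.04614556]
[ 0.68081571 -0.19258229  0.05414584]
[0.029, -1.124, 0.95, 0.058, 0.001, -0.001]
[0.029, -1.067, 1.014, 0.058, 0.001, -0.001]
[0.029, -1.006, 1.074, 0.058, 0.001, -0.001]
[0.028, -0.941, 1.131, 0.058, 0.001, -0.001]
[0.028, -0.874, 1.184, 0.058, 0.001, -0.001]
[0.027, -0.803, 1.233, 0.058, 0.001, -0.001]
```

Request:
{"op": "play_rows", "data": {
  "increments": [
    [1, 0, -1, 1, 0.05, 0, 0],
    [1, 0, -1, 1, 0.06, 0, 0],
    [1, 0, -1, 1, 0.06, 0, 0],
    [1, 0, -1, 1, 0.06, 0, 0],
    [1, 0, -1, 1, 0.06, 0, 0],
    [1, 0, -1, 1, 0.06, 0, 0],
    [1, 0, 0, 0, 0, 0, 0],
    [1, 0, 0, 0, 0, 0, 0]
  ]
}}

```text
clock: 9.6
tool_pos: [0.6808, -0.1931, 0.0542]
eef_rot: [0.667, 0.724, -0.134, -0.116]
contact_force: [0.2, 0.2, 0.4]
opening: 1.002
```

```bash
python3 look.py w8
python3 - <<'E'
from plan import *
s,p,R=st();print(s["clock"],p,"grasp pt",p-R.apply([0,0,.019]))
Rm=frame(95.2,20);P=np.array([.6873,-.192,.072])+Rm.apply([0,0,.019])
plan(P,Rm,2)
im=r.snapshot("side");cv2.imwrite("pics/s8.png",cv2.resize(im[120:320,160:360,::-1],(600,600),interpolation=cv2.INTER_CUBIC))
E
```

```text
[ 0.6808 -0.1931  0.0542] [[-0.084, 0.934, -0.347], [0.996, 0.075, -0.039], [-0.01, -0.349, -0.937]] [0.2 0.2 0.4] [ 0.25  1.19 -0.28  0.88  0.33  1.46  1.65]
9.65 [ 0.68058432 -0.19302017  0.05424021] grasp pt [ 0.68719188 -0.19228833  0.07203921]
[0.205, 0.147, -0.007, -0.004, 0.003, -0.005]
[0.204, 0.148, -0.005, -0.004, 0.003, -0.005]
```

View pics/w8.png

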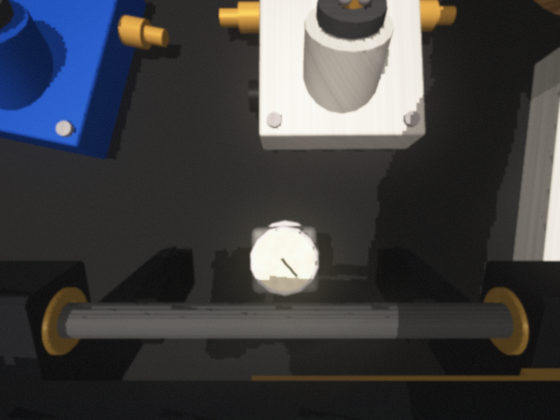

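View pics/s8.png

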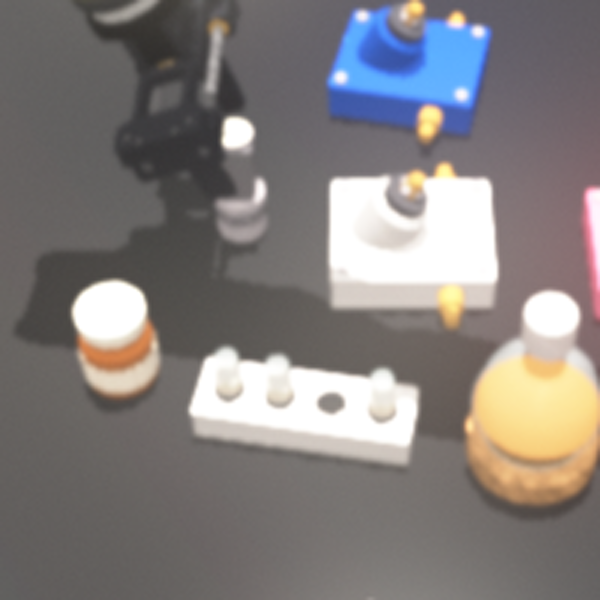

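Request:
{"op": "play_rows", "data": {
  "increments": [
    [0, 0.2, 0.2, 0, 0, 0, 0],
    [0, 0, 0, 0, 0, 0, 0],
    [0, 0, 0, 0, 0, 0, 0],
    [0, 0, 0, 0, 0, 0, 0],
    [0, 0, 0, 0, 0, 0, 0],
    [0, 0, 0, 0, 0, 0, 0],
    [0, 0, 0, 0, 0, 0, 0],
    [0, 0, 0, 0, 0, 0, 0]
  ],
  "grip_force": 55
}}

```text
clock: 10.7
tool_pos: [0.6807, -0.1936, 0.0557]
eef_rot: [0.667, 0.724, -0.134, -0.116]
contact_force: [-0.2, -0.3, 0.3]
opening: 0.333
```

```bash
python3 look.py w9
python3 - <<'E'
from plan import *
from sim import path
s,p,R=st();print(s["clock"],p,s["opening"],"tilt axis in tool (n up):",R.inv().apply([0,0,1]))
print("mouth in tool",R.inv().apply(np.array([.6873,-.192,0])-p))
E
```

```text
[ 0.6807 -0.1936  0.0557] [[-0.083, 0.934, -0.346], [0.996, 0.074, -0.039], [-0.01, -0.348, -0.937]] [-0.2 -0.3  0.3] [ 0.25  1.19 -0.28  0.88  0.33  1.46  1.65]
10.75 [ 0.68065428 -0.19362034  0.05570845] 0.33505456476266593 tilt axis in tool (n up): [-0.01034703 -0.34811708 -0.93739396]
mouth in tool [0.00163796 0.02572404 0.04985793]
```

View pics/w9.png

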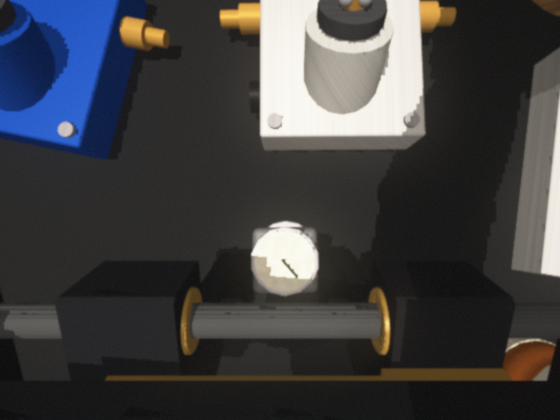

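```bash
cat > tgt.py <<'E'
from plan import *
import pickle
n=np.array([-np.sin(np.radians(25))*np.cos(np.radians(5.2)),-np.sin(np.radians(25))*np.sin(np.radians(5.2)),np.cos(np.radians(25))])
tip=np.array([.540,-.1675,.093]);mo=np.array([.0005,.0257,.0499]);Rm=frame(95.2,-4.63)
def tcp(d,R=Rm): return tip+(d-.028)*n-R.apply(mo)
E
python3 - <<'E'
from tgt import *
from sim import path
s,p,R=st();q0=np.array(s["q"])
c,pp,qq=pickle.load(open("pics/w9.pkl","rb"));Rq=Ro.from_quat(qq)
g=np.array([0,-.348,-.9375]); D=pp+Rq.apply(mo+.106*g);print("pred dial px",proj(c,D))
print("n in tool",Rm.inv().apply(n))
P1=p+[0,0,.16];P2=tcp(.128);print(P1,P2,tcp(0))
ts=np.linspace(0,1,9)[1:];rv=(Rm*R.inv()).as_rotvec()
q,o=path(q0,[p+(P1-p)*t for t in ts],[R]*8,.05)
q,o2=path(q,[P1+(P2-P1)*t for t in ts],[Ro.from_rotvec(rv*t)*R for t in ts],.05)
q,o3=path(q,[tcp(.128*(1-t)) for t in ts],[Rm]*8,.05)
for x in [o[-1],o2[3],o2[-1],o3[3],o3[-1]]:print(x)
print("lift");plan(P1,R,8)
E
```

```text
pred dial px [285.91492638 258.04540739]
n in tool [ 1.65272090e-17 -3.48081240e-01 -9.37464373e-01]
[ 0.68065428 -0.19362034  0.21570845] [ 0.46843532 -0.17451496  0.23129342] [ 0.52230783 -0.16961218  0.11528602]
(array([ 0.28,  0.98, -0.29,  0.91,  0.3 ,  1.64,  1.68]), 0.0, 0.0)
(array([ 0.41,  0.7 , -0.37,  1.5 ,  0.3 ,  1.13,  1.62]), 0.0, 0.0)
(array([ 0.57,  0.49, -0.45,  1.94,  0.29,  0.69,  1.63]), 0.0, 0.0)
(array([ 0.5 ,  0.6 , -0.38,  1.94,  0.35,  0.58,  1.56]), 0.0, 0.0)
(array([ 0.44,  0.71, -0.32,  1.93,  0.41,  0.48,  1.5 ]), 0.0, 0.0)
lift
[-0.207, -6.962, -18.748, 0.0, 0.0, 0.0]
[-0.207, -6.962, -18.748, 0.0, 0.0, 0.0]
[-0.207, -6.962, -18.748, 0.0, 0.0, 0.0]
[-0.207, -6.962, -18.748, 0.0, 0.0, 0.0]
[-0.207, -6.962, -18.748, 0.0, 0.0, 0.0]
[-0.207, -6.962, -18.748, 0.0, 0.0, 0.0]
[-0.207, -6.962, -18.748, 0.0, 0.0, 0.0]
[-0.207, -6.962, -18.748, 0.0, 0.0, 0.0]
```

Request:
{"op": "play_rows", "data": {
  "increments": [
    [0, 0, -4, -10, 0, 0, 0],
    [0, 0, -7, -20, 0, 0, 0],
    [0, 0, -8, -22, 0, 0, 0],
    [0, 0, -8, -22, 0, 0, 0],
    [0, 0, -8, -22, 0, 0, 0],
    [0, 0, -8, -22, 0, 0, 0],
    [0, 0, -7, -20, 0, 0, 0],
    [0, 0, -4, -10, 0, 0, 0]
  ]
}}

```text
clock: 11.75
tool_pos: [0.682, -0.1914, 0.2263]
eef_rot: [0.667, 0.724, -0.132, -0.114]
contact_force: [-0.5, 0.9, -2.8]
opening: 0.336
```

Run:
```python
from tgt import *
s,p,R=st();print(s["clock"],p,s["contact_force"])
plan(tcp(.128),Rm,7)
```

```text
11.75 [ 0.68203958 -0.19138891  0.22630001] [-0.52743963  0.90956578 -2.76411555]
[4.939, -28.634, 9.654, -0.062, 0.001, -0.001]
[4.964, -29.168, 7.879, -0.062, 0.001, -0.001]
[4.991, -29.592, 6.075, -0.062, 0.001, -0.001]
[5.021, -29.904, 4.248, -0.062, 0.001, -0.001]
[5.053, -30.102, 2.405, -0.062, 0.001, -0.001]
[5.089, -30.187, 0.554, -0.062, 0.001, -0.001]
[5.126, -30.158, -1.299, -0.062, 0.001, -0.001]
```

Request:
{"op": "play_rows", "data": {
  "increments": [
    [0, 4, -20, 7, -0.05, 0, 0],
    [0, 5, -30, 8, -0.065, 0, 0],
    [0, 6, -34, 7, -0.07, 0, 0],
    [0, 6, -36, 5, -0.07, 0, 0],
    [0, 5, -34, 3, -0.065, 0, 0],
    [0, 5, -30, 1, -0.06, 0, 0],
    [0, 4, -17, -1, -0.04, 0, 0],
    [0, 0, -6, 0, -0.015, 0, 0]
  ]
}}

```text
clock: 12.75
tool_pos: [0.4606, -0.1739, 0.2304]
eef_rot: [0.677, 0.735, 0.031, 0.039]
contact_force: [1.9, -0.0, -2.2]
opening: 0.336
```

```bash
python3 look.py w10
python3 - <<'E'
from tgt import *
s,p,R=st();print(s["clock"],p,s["contact_force"],np.round(s["q"],2))
plan(tcp(.128),Rm,1)
im=r.snapshot("side");cv2.imwrite("pics/s10.png",cv2.resize(im[100:250,220:370,::-1],(600,600),interpolation=cv2.INTER_CUBIC))
E
```

```text
[ 0.4606 -0.1739  0.2304] [[-0.081, 0.992, 0.1], [0.997, 0.082, -0.007], [-0.016, 0.1, -0.995]] [ 1.9 -0.  -2.2] [ 0.56  0.46 -0.41  2.01  0.28  0.63  1.63]
12.8 [ 0.46001232 -0.17425306  0.23014049] [-2.57274225  1.07806454 -3.20018556] [ 0.56  0.46 -0.41  2.01  0.28  0.63  1.63]
[-0.96, 8.446, -0.306, 0.018, 0.016, -0.008]
```

View pics/w10.png

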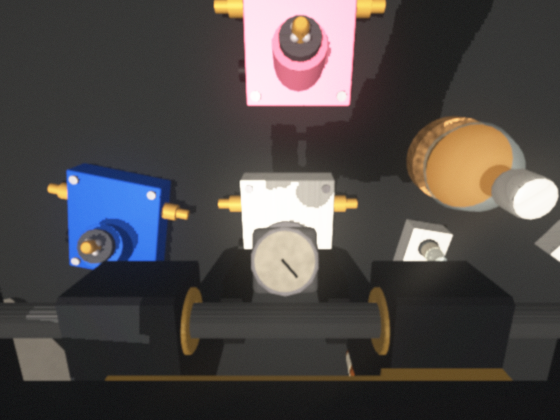

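View pics/s10.png

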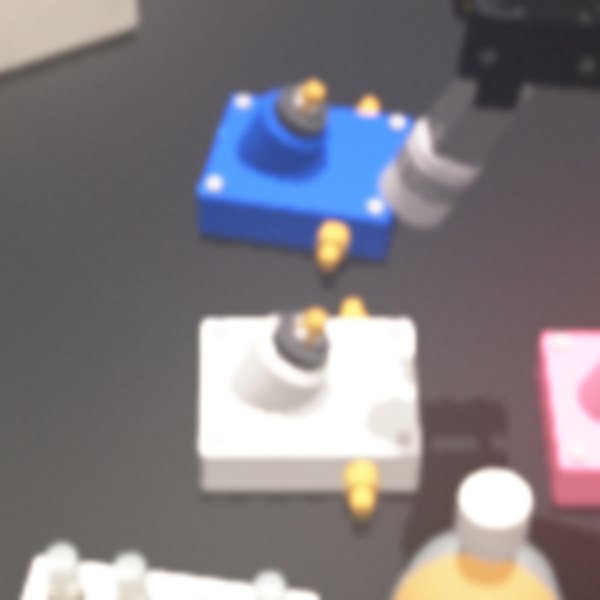

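Run:
```python
from tgt import *
s,p,R=st();S=r.get_calibration("side")
e1=R.apply([1,0,0]);g=R.apply([0,-.348,-.9375]);e2=np.cross(g,e1);m=p+R.apply(mo)
P=np.array([proj(S,m+.021*(np.cos(a)*e1+np.sin(a)*e2)) for a in np.linspace(0,6.28,73)]);P=(P-[220,100])*4
print("mouth rim in s10 LRTB",P.min(0),P.max(0),"center",(proj(S,m)-[220,100])*4,"dialtop",(proj(S,m+.1*g)-[220,100])*4)
print("tip",(proj(S,tip)-[220,100])*4)
plan(tcp(.06),Rm,5)
```

```text
mouth rim in s10 LRTB [375.23089973 173.23154435] [441.90864024 230.85596108] center [408.77264265 201.77542037] dialtop [505.7350845   70.38908793]
tip [317.35061708 318.92306536]
[0.057, 5.836, 12.745, 0.004, 0.003, -0.002]
[0.007, 5.884, 12.723, 0.004, 0.003, -0.002]
[-0.044, 5.932, 12.7, 0.004, 0.003, -0.002]
[-0.094, 5.98, 12.678, 0.004, 0.003, -0.002]
[-0.145, 6.027, 12.655, 0.004, 0.003, -0.002]
```

Request:
{"op": "play_rows", "data": {
  "increments": [
    [0, 0, 8, 4, 0.01, 0.008, -0.005],
    [0, 0, 5, 12, 0.008, 0.008, -0.003],
    [0, 0, 5, 14, 0, 0, 0],
    [0, 0, 5, 14, 0, 0, 0],
    [0, 0, 4, 12, 0, 0, 0],
    [0, 0, 2, 6, 0, 0, 0],
    [0, 0, 0, 0, 0, 0, 0],
    [0, 0, 0, 0, 0, 0, 0]
  ]
}}

```text
clock: 13.85
tool_pos: [0.5027, -0.17, 0.1653]
eef_rot: [0.673, 0.739, 0.031, 0.026]
contact_force: [0.6, -0.1, -2.7]
opening: 0.337
```

Run:
```python
from tgt import *
S=r.get_calibration("side");T=r.get_calibration("top")
s,p,R=st();im=r.snapshot("side");im2=r.snapshot("top")
print(s["clock"],p,s["contact_force"],np.round(s["q"],2))
a=cv2.resize(im[130:230,240:340,::-1],(400,400),interpolation=cv2.INTER_CUBIC)
b=cv2.resize(im2[180:280,280:380,::-1],(400,400),interpolation=cv2.INTER_CUBIC)
e1=R.apply([1,0,0]);g=R.apply([0,-.348,-.9375]);e2=np.cross(g,e1);m=p+R.apply(mo)
P=np.array([proj(S,m+.021*(np.cos(a_)*e1+np.sin(a_)*e2)) for a_ in np.linspace(0,6.28,73)]);P=(P-[240,130])*4
print("mouth LRTB",P.min(0),P.max(0),"tip",(proj(S,tip)-[240,130])*4)
cv2.imwrite("pics/st11.png",np.hstack([a,b]))
dm=m-tip;print("axial",dm@n,"lateral",(dm-(dm@n)*n),"angle",np.arccos(g@n))
plan(tcp(.06),Rm,1)
```

```text
13.85 [ 0.50269369 -0.16996725  0.16525704] [ 0.55621096 -0.07214624 -2.69144006] [ 0.49  0.61 -0.36  1.96  0.34  0.55  1.57]
mouth LRTB [219.02938826 143.01706444] [284.28482439 198.30277127] tip [237.35061708 198.92306536]
axial 0.025563933127848167 lateral [0.00293738 0.00190182 0.00144446] angle 0.0014386158838229969
[-1.287, -5.463, -4.697, 0.001, -0.003, 0.002]
```

View pics/st11.png

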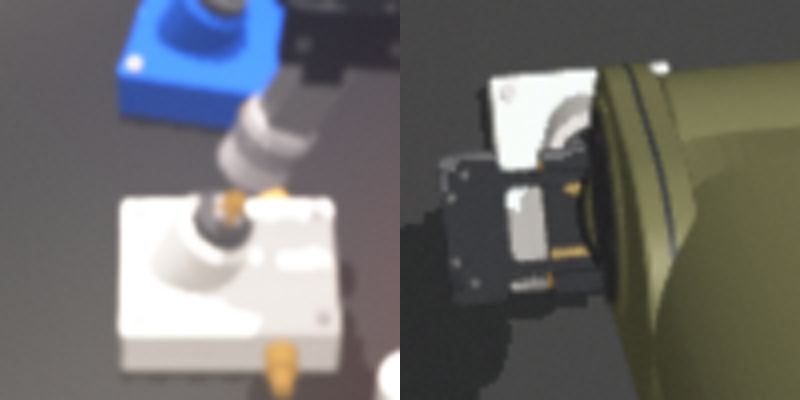

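Run:
```python
from tgt import *
s,p,R=st();im=r.snapshot("side");S=r.get_calibration("side")
cv2.imwrite("pics/s12raw.png",im[:,:,::-1])
a=cv2.resize(im[145:195,275:325,::-1],(600,600),interpolation=cv2.INTER_CUBIC)
e1=R.apply([1,0,0]);g=R.apply([0,-.348,-.9375]);e2=np.cross(g,e1);m=p+R.apply(mo)
for c,rad,col in [(m,.021,(0,0,255)),(m+.042*g,.021,(0,255,255)),(tip,.0075,(0,255,0)),(tip-.018*n,.0195,(255,0,255))]:
    for t in np.linspace(0,6.28,60):
        u=(proj(S,c+rad*(np.cos(t)*e1+np.sin(t)*e2))-[275,145])*12+6
        cv2.circle(a,tuple(int(v) for v in u),1,col,-1)
cv2.imwrite("pics/s12.png",a)
```

```text
(no output)
```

View pics/s12.png

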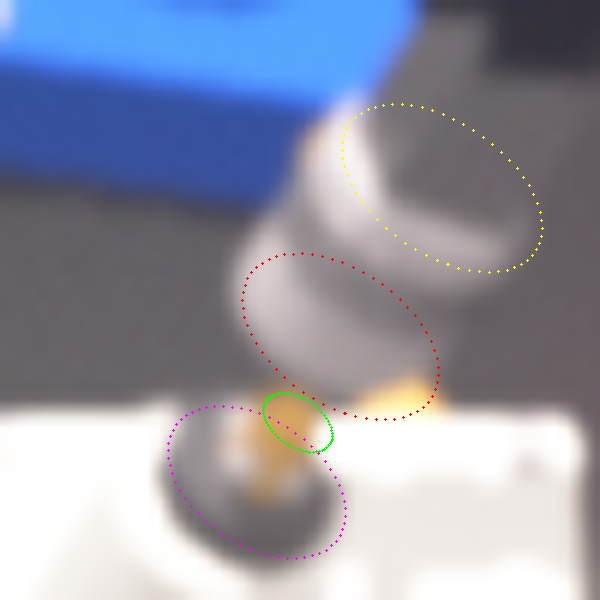

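```bash
cat > now.py <<'E'
from tgt import *
import sys
s,p,R=st();g=R.apply([0,-.348,-.9375]);m=p+R.apply(mo);dm=m-tip
print(s["clock"],"F",np.round(s["contact_force"],1),"axial",round(float(dm@n)*1e3,2),"lat(toolxy)mm",(R.inv().apply(dm-(dm@n)*n)*1e3).round(2),"ang",round(float(np.arccos(min(1,g@n))),4),"Fn",round(float(np.array(s["contact_force"])@n),1),"open",round(s["opening"],3))
if len(sys.argv)>1: plan(tcp(float(sys.argv[1])),Rm,1)
E
python3 now.py .034
```

```text
14.0 F [-0.5 -0.1 -2.7] axial 25.73 lat(toolxy)mm [ 1.47  3.41 -1.26] ang 0.0011 Fn -2.2 open 0.337
[-1.344, 3.488, 19.732, 0.001, -0.003, 0.002]
```

Request:
{"op": "play_rows", "data": {
  "increments": [
    [0, -0.5, -2, 2, 0, 0, 0],
    [0, -0.4, -1, 3, 0, 0, 0],
    [0, -0.4, 1, 4, 0, 0, 0],
    [0, 0, 1.5, 4, 0, 0, 0],
    [0, 0, 1.5, 3.5, 0, 0, 0],
    [0, 0, 1.5, 2.5, 0, 0, 0],
    [0, 0, 0.5, 1, 0, 0, 0],
    [0, 0, 0, 0, 0, 0, 0]
  ]
}}

```text
clock: 15.0
tool_pos: [0.5081, -0.1711, 0.1448]
eef_rot: [0.673, 0.739, 0.031, 0.027]
contact_force: [-0.6, -0.6, -2.6]
opening: 0.334
```

```bash
python3 now.py .034
```

```text
15.0 F [-0.6 -0.6 -2.6] axial 4.76 lat(toolxy)mm [-0.06 -0.36  0.13] ang 0.001 Fn -2.1 open 0.334
[0.236, 0.019, -1.347, 0.002, -0.002, 0.002]
```

Run:
```python
from tgt import *
s,p,R=st();im=r.snapshot("side");S=r.get_calibration("side")
a=cv2.resize(im[145:195,275:325,::-1],(600,600),interpolation=cv2.INTER_CUBIC)
e1=R.apply([1,0,0]);g=R.apply([0,-.348,-.9375]);e2=np.cross(g,e1);m=p+R.apply(mo)
for c,rad,col in [(m,.021,(0,0,255)),(m+.042*g,.021,(0,255,255)),(tip-.018*n,.0195,(255,0,255)),(tip-.03*n,.026,(255,0,0))]:
    for t in np.linspace(0,6.28,60):
        u=(proj(S,c+rad*(np.cos(t)*e1+np.sin(t)*e2))-[275,145])*12+6
        cv2.circle(a,tuple(int(v) for v in u),1,col,-1)
cv2.imwrite("pics/s13.png",a)
```

View pics/s13.png

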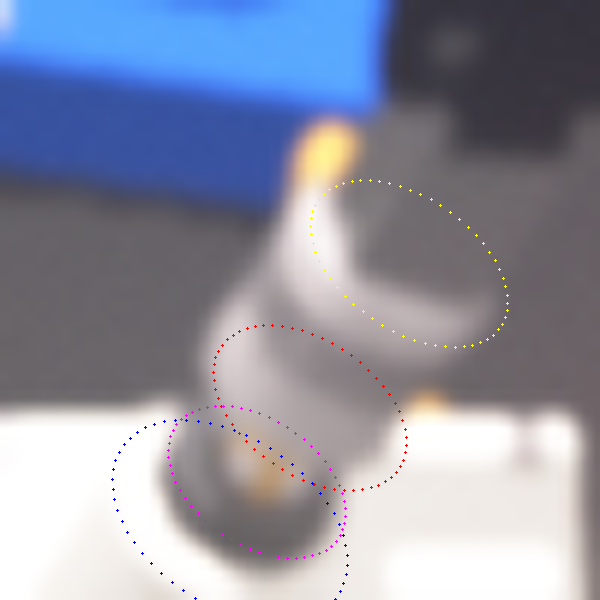

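Request:
{"op": "play_rows", "data": {
  "increments": [
    [0, 0, 0.7, 2, 0, 0, 0],
    [0, 0, 1, 2.8, 0, 0, 0],
    [0, 0, 1, 2.8, 0, 0, 0],
    [0, 0, 1, 2.8, 0, 0, 0],
    [0, 0, 1, 2.8, 0, 0, 0],
    [0, 0, 0.7, 2, 0, 0, 0],
    [0, 0, 0.4, 1, 0, 0, 0],
    [0, 0, 0, 0, 0, 0, 0]
  ]
}}

```text
clock: 16.05
tool_pos: [0.5156, -0.1705, 0.128]
eef_rot: [0.673, 0.739, 0.031, 0.027]
contact_force: [-0.2, -0.4, -2.5]
opening: 0.339
```

```bash
python3 now.py .0
```

```text
16.05 F [-0.2 -0.4 -2.5] axial -13.58 lat(toolxy)mm [-0.09 -0.55  0.2 ] ang 0.0005 Fn -2.2 open 0.339
[0.211, 5.641, 13.274, 0.002, -0.002, 0.002]
```

Request:
{"op": "play_rows", "data": {
  "increments": [
    [0, 0, 1, 2.5, 0, 0, 0],
    [0, 0, 1, 2.5, 0, 0, 0],
    [0, 0, 1, 2.5, 0, 0, 0],
    [0, 0, 1, 2.5, 0, 0, 0],
    [0, 0, 0.9, 2.3, 0, 0, 0],
    [0, 0, 0.9, 2.3, 0, 0, 0],
    [0, 0, 0.7, 2, 0, 0, 0],
    [0, 0, 0.7, 2, 0, 0, 0]
  ]
}}

```text
clock: 17.05
tool_pos: [0.5195, -0.1703, 0.1164]
eef_rot: [0.673, 0.738, 0.027, 0.027]
contact_force: [-3.6, 0.1, 6.9]
opening: 0.331
```

```bash
python3 now.py .0
```

```text
17.05 F [-3.6  0.1  6.9] axial -25.84 lat(toolxy)mm [-0.59 -2.2   0.83] ang 0.0033 Fn 7.8 open 0.331
[0.481, 2.77, 1.299, -0.004, 0.003, 0.001]
```

Request:
{"op": "play_rows", "data": {
  "increments": [
    [0, 0, 1.2, 2.5, 0, 0, 0],
    [0, 0, 1.2, 2.8, 0, 0, 0],
    [0, 0, 1.3, 3, 0, 0, 0],
    [0, 0, 1.3, 3, 0, 0, 0],
    [0, 0, 1.4, 3.5, 0, 0, 0],
    [0, 0, 1.4, 3.5, 0, 0, 0],
    [0, 0, 1.4, 3.5, 0, 0, 0],
    [0, 0, 1.4, 3.5, 0, 0, 0]
  ]
}}

```text
clock: 18.05
tool_pos: [0.52, -0.1701, 0.1142]
eef_rot: [0.675, 0.737, 0.019, 0.028]
contact_force: [-13.6, 2.4, 35.4]
opening: 0.335
```

```bash
python3 now.py .0; python3 look.py w14
python3 - <<'E'
from tgt import *
s,p,R=st();im=r.snapshot("side");S=r.get_calibration("side")
cv2.imwrite("pics/s14raw.png",im[:,:,::-1])
a=cv2.resize(im[145:195,275:325,::-1],(600,600),interpolation=cv2.INTER_CUBIC)
cv2.imwrite("pics/s14.png",a)
E
python3 now.py 0
```

```text
18.05 F [-13.6   2.4  35.4] axial -28.14 lat(toolxy)mm [-1.08 -3.18  1.25] ang 0.0219 Fn 37.7 open 0.335
[0.222, 2.381, -0.972, -0.015, 0.017, -0.001]
[ 0.52   -0.1701  0.1142] [[-0.088, 0.994, 0.067], [0.996, 0.089, -0.011], [-0.016, 0.066, -0.998]] [-13.6   2.4  35.4] [ 0.4   0.7  -0.28  1.95  0.4   0.47  1.5 ]
18.15 F [-14.2   3.4  35.5] axial -28.12 lat(toolxy)mm [-1.06 -3.17  1.25] ang 0.0219 Fn 38.0 open 0.332
[0.203, 2.373, -0.949, -0.015, 0.017, -0.001]
```

View pics/s14.png

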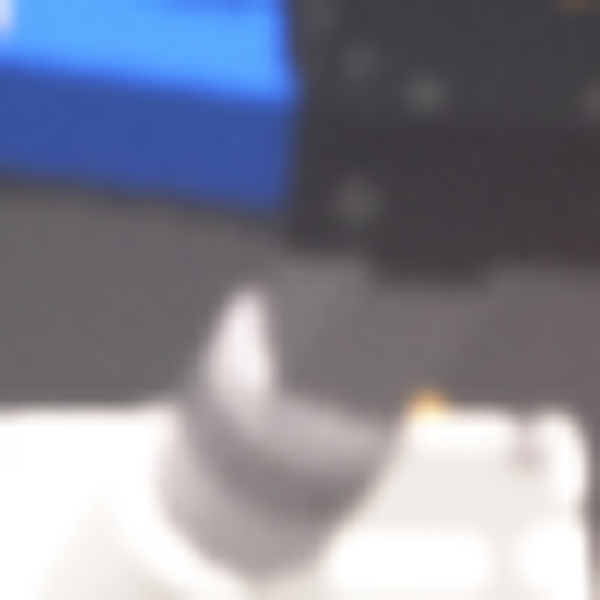

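View pics/w14.png

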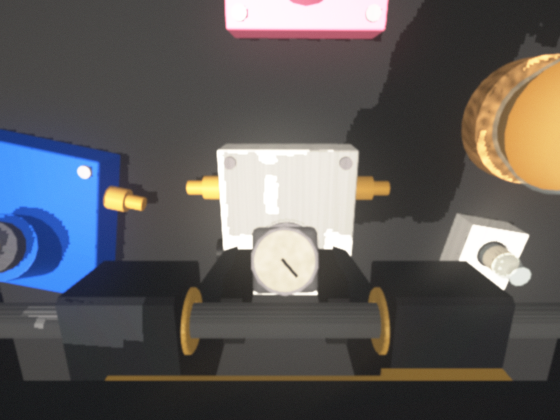

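Request:
{"op": "play_rows", "data": {
  "increments": [
    [0, 0, 1.2, 3, 0, 0, 0],
    [0, 0, 1.1, 2.7, 0, 0, 0],
    [0, 0, 1.1, 2.6, 0, 0, 0],
    [0, 0, 1.1, 2.6, 0, 0, 0],
    [0, 0, 1.1, 2.6, 0, 0, 0],
    [0, 0, 1.1, 2.6, 0, 0, 0],
    [0, 0, 1.1, 2.6, 0, 0, 0],
    [0, 0, 1.1, 2.6, 0, 0, 0]
  ]
}}

```text
clock: 19.15
tool_pos: [0.5201, -0.1695, 0.1144]
eef_rot: [0.676, 0.736, 0.012, 0.03]
contact_force: [-11.5, 1.8, 27.0]
opening: 0.332
```

```bash
python3 now.py .0; python3 look.py w15;  python3 now.py 0; python3 look.py w16;  python3 now.py 0
```

```text
19.15 F [-11.5   1.8  27. ] axial -27.97 lat(toolxy)mm [-1.17 -3.37  1.37] ang 0.0355 Fn 29.3 open 0.332
[-0.324, 2.279, -0.721, -0.022, 0.028, -0.004]
[ 0.5201 -0.1695  0.1144] [[-0.085, 0.995, 0.061], [0.996, 0.086, -0.023], [-0.028, 0.059, -0.998]] [-11.5   1.8  27. ] [ 0.39  0.7  -0.26  1.95  0.4   0.47  1.49]
19.2 F [-10.6   1.1  26.3] axial -27.96 lat(toolxy)mm [-1.15 -3.34  1.36] ang 0.0355 Fn 28.3 open 0.329
[-0.343, 2.251, -0.697, -0.022, 0.028, -0.004]
[ 0.5201 -0.1695  0.1144] [[-0.085, 0.995, 0.061], [0.996, 0.086, -0.023], [-0.028, 0.059, -0.998]] [-10.6   1.1  26.3] [ 0.39  0.7  -0.26  1.95  0.4   0.47  1.49]
19.25 F [-10.7   2.1  26.5] axial -27.94 lat(toolxy)mm [-1.2  -3.36  1.37] ang 0.0355 Fn 28.4 open 0.334
[-0.3, 2.275, -0.694, -0.022, 0.028, -0.004]
```

Request:
{"op": "play_rows", "data": {
  "increments": [
    [0, 0, 1.6, 2.6, -0.006, 0.007, 0],
    [0, 0, 1.8, 2.6, -0.008, 0.009, 0],
    [0, 0, 1.8, 2.6, -0.008, 0.009, 0],
    [0, 0, 1.8, 2.6, -0.008, 0.009, 0],
    [0, 0, 1.8, 2.6, -0.008, 0.009, 0],
    [0, 0, 1.8, 2.6, -0.008, 0.009, 0],
    [0, 0, 1.7, 2.6, -0.006, 0.007, 0],
    [0, 0, 1.6, 2.6, -0.004, 0.005, 0]
  ]
}}

```text
clock: 20.25
tool_pos: [0.5203, -0.1714, 0.1141]
eef_rot: [0.675, 0.736, 0.044, 0.025]
contact_force: [-11.8, 0.7, 27.8]
opening: 0.333
```

```bash
python3 now.py .0; python3 look.py w17;  python3 now.py 0
python3 - <<'E'
from h import *
im=r.snapshot("side");cv2.imwrite("pics/s17.png",im[:,:,::-1])
E
python3 now.py
```

```text
20.25 F [-11.8   0.7  27.8] axial -28.03 lat(toolxy)mm [-0.6  -1.42  0.49] ang 0.0253 Fn 30.1 open 0.333
[1.597, 2.263, -0.952, 0.017, -0.022, -0.004]
[ 0.5203 -0.1714  0.1141] [[-0.089, 0.991, 0.095], [0.996, 0.086, 0.031], [0.022, 0.098, -0.995]] [-11.8   0.7  27.8] [ 0.47  0.71 -0.33  1.97  0.38  0.44  1.55]
20.3 F [-12.1   1.3  28. ] axial -28.02 lat(toolxy)mm [-0.68 -1.48  0.51] ang 0.0253 Fn 30.4 open 0.332
[1.673, 2.331, -0.955, 0.017, -0.022, -0.004]
20.35 F [-12.    1.   27.5] axial -28.04 lat(toolxy)mm [-0.66 -1.4   0.48] ang 0.0253 Fn 29.9 open 0.333
```

View pics/s17.png

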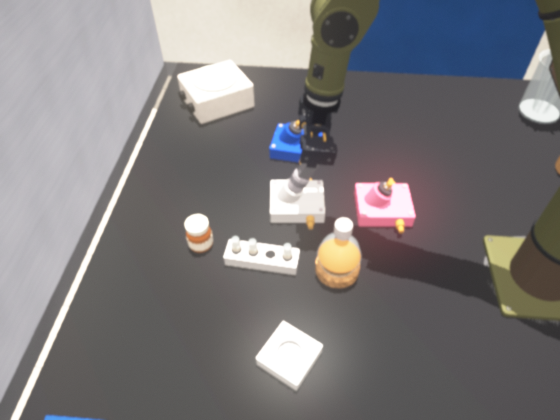

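View pics/w17.png

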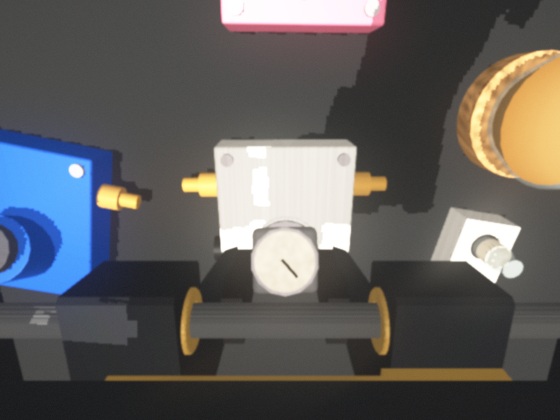

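```bash
python3 -c "
from plant import r
print(r.finish_job())"; python3 now.py
```

```text
the job is handed in; nothing more can be done
None
the job is handed in; nothing more can be done
```

The gauge is on the manifold's nipple, pressed to its stop and still gripped, and the job was handed in at about 20.4 s of the 38 s allowed. No verdict is reported, so success rests on my own checks.

**What I did:** I lifted the gauge out of its stand. A fit of the arm's geometry showed that with a straight grip the sixth joint would hit its limit at the 25° lean. So I stood the gauge on free bench behind the manifold and gripped it again with the tool tilted 20° about the jaw axis, at 55 N. Then I lined it up with the nipple and pushed it down along the nipple's axis to a hard stop.

**Last checks before handing in:**
- **Depth:** the mouth was 28.0 mm below the measured tip, which is the home position.
- **Position and angle:** the mouth was about 1.5 mm off the axis, and the axes were about 0.025 rad apart. Both figures come from the measured tool pose plus how the gauge sat in the hand.
- **Push and grip:** the push along the axis held steady at about 30 N with the gripper still closed on the gauge.
- **Slip:** the dial stayed in the same place in the wrist picture from the second grip to the end, so I saw no slip.
- **Bystanders:** the flask, vial block and jar appear in the side view where they were at the start.

**What was off or not checked:**
- **Mid-press drift:** the off-axis figure reached 3.4 mm and the angle 0.036 rad. I corrected both before handing in.
- **Force peak:** the push reached 38 N once before I eased it to 30 N.
- **Grip depth:** the first grip held the gauge about 5 mm further along than I had worked out; the second grip was measured afresh.
- **Side camera:** its view sits about 1 pixel off my measured positions, the same for gauge and nipple.
- **Collar:** its travel could not be read directly; I inferred it from the depth and the hard stop.

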